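# Hold the stop collar on the spindle's flat

## Robot

A 7-joint arm with a two-finger parallel gripper is mounted at the origin on a cart in front of the work surface, level with it; the furniture and walls round the work are solid. World frame = base frame: x ahead of the robot, y to its left, z up, the work surface at z = 0. Lengths are in m, angles in rad, forces in N, time in s.
With the tool pointing down it reaches from about 0.4 to 0.85 m from the base axis. Payload 10.4 kg.
Tool frame: the origin (TCP) lies midway between the tips of the shut fingers; the grasp point (between the pads) lies 19 mm behind it; z points along the fingers, y is the direction in which the jaws open and shut (so a half turn about z gives the same grasp; the last joint's range is limited). The gripper opens to 85 mm and grips with 20 to 120 N. Pads are 22 mm wide; open, the fingers measure 114 mm over their backs; the gripper's body (76 mm by 85 mm) begins 54 mm behind the grasp point. The pads swing forward as they close: fully open they stand 13 mm farther back than shut.
Start: joints at [-1.317, 0.332, -0.065, 1.46, 0.022, 1.35, -0.088], TCP at [0.171, 0.601, 0.231] pointing down, gripper open.
Joint ranges: [-2.6, 2.6], [-0.5, 2.12], [-1.47, 1.34], [0.16, 2.42], [-1.27, 4.41], [0.06, 2.06], [-2.6, 2.6]. Speed limits (rad/s): [2.22, 2.22, 2.79, 2.79, 3.14, 3.14, 3.14].

## Interface

Orientations are given as a unit quaternion [x, y, z, w].
In Python, from workcell import manip, camera, camera_info, workorder, nets gives the robot as it stands.
- The arm moves only by the tool apply_moves, never from a script. Its argument "commands" is a list of rows, each a list of 5 numbers: the shift along the tool's x, y, z in m, then the turn about the tool's z in degrees, then the gripper command: -1 is fully open, 1 is shut, values between are in proportion. A call has 1 to 5 rows; each row shifts and turns the pose as measured when the row begins, along the tool's axes as they then stand; what a row does not reach is not made up. A row lasts 1/12 s, in which the tool goes at most 41.7 mm and 7.16 degrees, less where a joint would pass 70% of its speed; a pose out of reach is approached as far as the arm can. A call is refused whole if a number of a shift passes 0.0417 or a number of a turn 7.16, either way. A call with a gripper value outside its range is refused whole. The fingers move at their own pace and stop on an object; "squeeze" is the grip in N (left out, the last holds). Time passes only in rows, so rows that do not move let the fingers close. It gives the time, the measured TCP pose, the force and the opening at its end, in the units of the state.
- manip.get_obs(): the state, without advancing time (a new reading comes with each control period).
- camera(name): name is "side" or "top" or "wrist"; returns (picture, depth): 400x640x3 uint8, red, green, blue; 400x640 float32, m along the optical axis (not along the pixel's ray), 0 where there is no reading.
- camera_info(name): a dict with "camera_matrix" (3x3 intrinsics, pixels), "xyz" and "rotation" of the camera in the world; the wrist camera has in their place "T_tool_cam" (4x4, takes a point from camera to tool coordinates, whose origin is the TCP and whose axes are the flange's). Camera axes: x right, y down, z forward; pixel columns grow to the right and rows downward; lengths in m; the calibration is good to about 2 mm. A picture is of the moment at which its call begins: read the wrist's pose just before it. camera_info takes no time and is no camera call.
- workorder.hand_in(): hands the job in, once; it reports no verdict.
Trained networks look in the newest picture that a camera, given by its name, has taken for a name from the list of things; names that differ only in an ending like _2 or _b are one class to them, and where a whole thing is asked for, a point or a joint stands for the part that bears it (a point fixed in the world has none). Each returns a list of dicts, best first, with "conf" (0 to 1); they miss things now and then, are a little off and sometimes report something else, mostly with a low value. They report only what shows in the picture. A call takes as long as a camera call. They do not tell look-alikes from the thing itself.
- nets.look_for(camera, thing): "rect" ([left, top, width, height] in pixels, round what is visible of it).
- nets.place_of(camera, thing): "xy" ([column, row] in pixels: a listed point, or the origin of a listed thing).
The state is a dict: "clock": time; "joint_pos": joint angles; "joint_velocities": joint speeds; "tau": joint torques, N m; "position": TCP position; "ee_rot": TCP orientation; "ft_force": force on the tool from outside, world axes, zero at the start; "torque": the same for the moment, N m; "grip_width": opening from 0.0 (shut) to 1.0 (fully open).
Only numpy, scipy, OpenCV 4.12 (cv2) and the standard library are available. Lean on these libraries where they do the work, as an engineer would, in place of code of your own. Each camera call takes 0.05 s, during which the arm holds its last target. There are 200 camera calls.

## Task

Pinch the bare spindle on the stand and turn it until its milled flat squarely faces the brass pointer on the stand. Then pick up the stop collar, slide it down over the spindle with its set screw over the flat, and hold it level about halfway down the flat - not seated on the flat's lower end and not standing out above the spindle's tip - so that the screw can be tightened. Finish still holding the collar there in the fingers, with flat and screw both facing the pointer, and leave the glue bottle, finial and bench dog where they are.

Things in the scene. Friction and masses are not known exactly. Their poses are not given: they have to be found in the camera images.
- stand: Fixed stand: plywood plinth 110 (x) x 100 (y) x 22 mm high, grey bearing flange on it (68 mm across up to z 32 mm, 40 mm up to z 52 mm). Origin: underside centre, on the spindle axis, z up. A brass pointer lies on the plinth, 53 to 24 mm in front of the axis, towards -x of this frame.
- spindle: Upright steel spindle, 20 mm round, turns about the vertical with light friction (0.06 N m), more than a full turn either way, stays where left. Top at z 125 mm; the upper 50 mm is D-shaped, the flat facing -x of this frame. Origin: on the axis at bench level. A red line on the top end runs from the axis to the flat.
- flat (a point): Centre of the spindle's flat face, 6.5 mm from the axis, 100 mm above the bench. The flat is 15 mm wide and 50 mm long (z 75 to 125 mm); across it the spindle measures 16.5 mm, elsewhere 20 mm.
- spindle_top (a point): Centre of the spindle's top end, on its axis, 125 mm above the bench. The top 3 mm are chamfered.
- collar: Loose dark steel ring, 44 mm across, 18 mm high, 23 mm bore, 0.13 kg, flat on the bench. Two parallel wrench flats on its +y and -y sides, 22 mm long, 45 mm apart, to grip. Origin: underside centre on the bore axis, z up. A brass set screw goes through its -x side; a red line on top marks that side.
- set_screw (a point): Outer end of the 8 mm brass set screw, 24 mm from the collar's axis, 9 mm above its underside. Its nose stands inside the bore, 7.8 mm from the axis, so the collar goes over the spindle only with the screw over the flat; the nose then stops on the flat's lower end.
- glue_bottle: Bystander: standing yellow glue bottle, 46 mm across, 156 mm high. Origin: centre of the underside.
- finial: Bystander: turned wooden finial with a round knob, 54 mm across, 69 mm high. Origin: centre of the underside. Near it a fixed wooden broom handle (25 mm thick) leans over the bench, from x 0.36, y 0.39 m at bench height up to its end at x 0.53, y 0.375, z 0.51 m: keep the arm clear of it.
- bench_dog: Bystander: brown round wooden bench dog standing on its head, 29 mm across, 72 mm high. Origin: centre of the underside. Fixed things to keep clear of: a short black broom handle in front of the bench, its end at x 0.43, y -0.07, z 0.28 m, and a tall square post, 56 mm wide, at x 0.61, y -0.23 m.
Mind the look-alikes: they are no part of the job. There is more than one size of the collar; the job needs the larger.

How it is judged:
By the outcome, as a careful person would: the job done as asked, in the order asked, and still so for the second after the job is handed in, while the arm keeps its last pose, push and grip.
It also fails if it takes over 72 s, if anything falls off the work surface, if the arm or the gripper's body presses on something with over 40 N, if the wrist force passes 120 N, or if a joint passes its speed limit or range.

## Working session

There is one attempt and no reset: what is moved stays moved. The work goes in short steps, Python scripts to look and compute and a tool call to move; the robot and the scene stay as the last step left them, time stands still between calls to the robot, and variables do not carry over. Pictures are saved under pics/ and viewed, about 8 in all and at most 12, crops included, and the job is handed in when it is done.

Besides the shell and the picture viewer there is one more tool, called by a JSON object that holds its "op" and its "data". apply_moves: Moves the arm, as the interface text tells. Its arguments: {"type":"object","properties":{"commands":{"type":"array","items":{"type":"array","items":{"type":"number"}}},"squeeze":{"type":"number"}},"required":["commands"]}

```bash
mkdir -p pics
cat > h.py <<'E'
import numpy as np, cv2
from scipy.spatial.transform import Rotation as R
from workcell import manip, camera, camera_info, workorder, nets
def pose(o=None):
    o=o or manip.get_obs(); T=np.eye(4); T[:3,:3]=R.from_quat(o["ee_rot"]).as_matrix(); T[:3,3]=o["position"]; return T
def camT(name,o=None):
    i=camera_info(name)
    if name=="wrist": return pose(o)@np.array(i["T_tool_cam"])
    T=np.eye(4); r=np.array(i["rotation"]); T[:3,:3]=r if r.shape==(3,3) else R.from_quat(r).as_matrix(); T[:3,3]=i["xyz"]; return T
def K(name): return np.array(camera_info(name)["camera_matrix"])
def at_z(name,uv,z,T=None):
    T=camT(name) if T is None else T; d=T[:3,:3]@np.linalg.solve(K(name),[uv[0],uv[1],1]); return T[:3,3]+d*(z-T[2,3])/d[2]
def cloud(name,dep,T=None):
    T=camT(name) if T is None else T; v,u=np.mgrid[:dep.shape[0],:dep.shape[1]]
    p=np.stack([u,v,np.ones_like(u)],-1)@np.linalg.inv(K(name)).T*dep[...,None]
    return p@T[:3,:3].T+T[:3,3]
def proj(name,P,T=None):
    T=camT(name) if T is None else T; q=(np.atleast_2d(P)-T[:3,3])@T[:3,:3]; q=q@K(name).T; return q[:,:2]/q[:,2:]
def shot(name,fn=None):
    o=manip.get_obs(); T=camT(name,o); im,d=camera(name)
    if fn: cv2.imwrite("pics/"+fn,im[...,::-1])
    return im,d,T
E
cat > a.py <<'E'
from h import *
np.set_printoptions(precision=3,suppress=True)
print(manip.get_obs())
for c in ("side","top"):
    im,d,T=shot(c,c+"0.png"); C=cloud(c,d,T); print(c,T.round(3).tolist(),camera_info(c)["camera_matrix"])
    for t in ("stand","spindle","spindle_top","flat","collar","set_screw","glue_bottle","finial","bench_dog"):
        for r in nets.place_of(c,t)[:3]:
            u=r["xy"]; v=C[min(399,max(0,int(u[1]))),min(639,max(0,int(u[0])))]
            print(c,t,round(r["conf"],2),np.round(u,1),"surf",v,"z0",at_z(c,u,{"spindle_top":.125,"flat":.1,"set_screw":.009}.get(t,0),T)[:2])
a=cv2.imread("pics/side0.png");b=cv2.imread("pics/top0.png")
print(camera_info("wrist"))
E
python3 a.py
```

```text
{'clock': 0.0, 'joint_pos': array([-1.317,  0.333, -0.065,  1.461,  0.022,  1.35 , -0.089]), 'joint_velocities': array([-0.002,  0.002,  0.001,  0.   , -0.001, -0.   , -0.   ]), 'tau': array([  0.001, -62.545,   0.049, -39.159,   0.016,   0.01 ,  -0.   ]), 'position': array([0.171, 0.601, 0.231]), 'ee_rot': array([ 0.138,  0.99 , -0.001, -0.   ]), 'ft_force': array([-0.544, -0.893, -0.043]), 'torque': array([ 0.002, -0.06 ,  0.005]), 'grip_width': 1.0008502147629745}
side [[0.876, -0.296, 0.38, 0.247], [-0.482, -0.533, 0.696, -0.577], [-0.004, -0.793, -0.609, 0.633], [0.0, 0.0, 0.0, 1.0]] [[387.243   0.    321.587]
 [  0.    387.243 203.513]
 [  0.      0.      1.   ]]
side stand 0.65 [335.3 347.1] surf [ 0.452 -0.249  0.018] z0 [ 0.458 -0.24 ]
side stand 0.63 [282.3 197.2] surf [0.547 0.19  0.027] z0 [0.561 0.223]
side stand 0.6 [242.  186.8] surf [0.478 0.311 0.012] z0 [0.481 0.324]
side flat 0.72 [282.5 166.3] surf [0.565 0.216 0.103] z0 [0.567 0.219]
side collar 0.68 [331.7 253.3] surf [ 0.561 -0.045  0.019] z0 [ 0.572 -0.03 ]
side collar 0.6 [278.1 159.8] surf [0.557 0.219 0.125
[... 1203 characters left out ...]
0.487 -0.01 ]
top set_screw 0.75 [346.6 217.4] surf [ 0.56  -0.018  0.019] z0 [ 0.56 -0.02]
top set_screw 0.63 [344.2 238.2] surf [ 0.502 -0.011  0.011] z0 [ 0.501 -0.012]
top set_screw 0.15 [254.3 212.2] surf [0.568 0.221 0.125] z0 [0.582 0.242]
top glue_bottle 0.83 [312.4 159.7] surf [0.708 0.07  0.105] z0 [0.733 0.073]
top finial 0.9 [227. 249.] surf [0.478 0.307 0.058] z0 [0.48  0.322]
{'camera_matrix': array([[329.696,   0.   , 318.376],
       [  0.   , 329.696, 196.751],
       [  0.   ,   0.   ,   1.   ]]), 'T_tool_cam': array([[-0.001, -0.961, -0.278,  0.071],
       [ 1.   , -0.001,  0.001,  0.   ],
       [-0.001, -0.278,  0.961, -0.142],
       [ 0.   ,  0.   ,  0.   ,  1.   ]])}
```

View pics/top0.png

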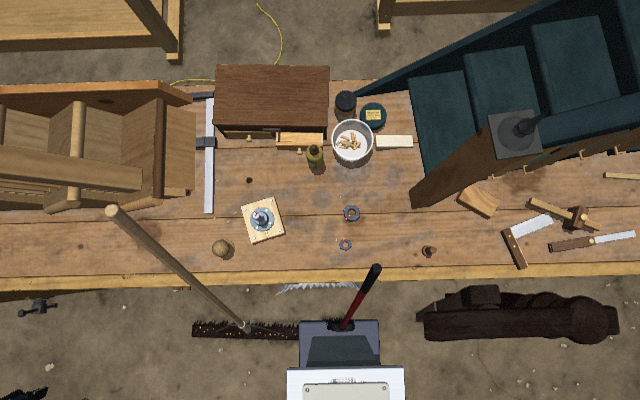

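View pics/side0.png

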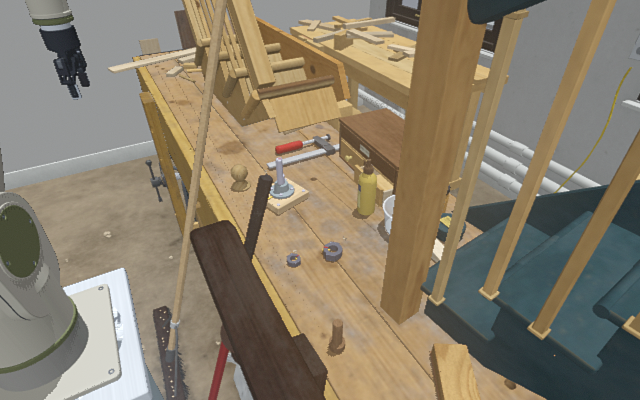

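The top view shows the stand at about (262,219), the large collar at (352,213) and the small look-alike at (345,243). The finial is at (223,248), the bottle at (315,157) and the bench dog at (428,251). In the side view the large collar is at (332,252). I'll go round the inside of the leaning handle.

{"op": "apply_moves", "data": {"commands": [[-0.007,-0.04,-0.01,0,-1],[-0.007,-0.04,-0.01,0,-1],[-0.007,-0.04,-0.01,0,-1],[-0.007,-0.04,-0.01,0,-1],[-0.007,-0.04,-0.01,0,-1]]}}

```text
clock: 1.42
position: [0.1483, 0.3995, 0.2731]
ee_rot: [0.136, 0.991, -0.007, -0.001]
ft_force: [0.8, -0.0, 0.7]
grip_width: 1.001
```

{"op": "apply_moves", "data": {"commands": [[-0.037,-0.014,0,0,-1],[-0.037,-0.014,0,0,-1],[-0.037,-0.014,0,0,-1],[-0.037,-0.014,0,0,-1],[-0.037,-0.014,0,0,-1]]}}

```text
clock: 1.83
position: [0.3064, 0.2766, 0.2784]
ee_rot: [0.13, 0.992, -0.002, -0.001]
ft_force: [1.2, 1.3, 0.1]
grip_width: 0.997
```

{"op": "apply_moves", "data": {"commands": [[-0.04,0,0,0,-1],[-0.04,0,0,0,-1],[-0.04,0,0,0,-1],[-0.04,0,0,0,-1],[-0.04,0,0,0,-1]]}}

```text
clock: 2.25
position: [0.5066, 0.2177, 0.2816]
ee_rot: [0.13, 0.991, 0.001, 0.002]
ft_force: [0.1, 1.4, 1.3]
grip_width: 0.998
```

{"op": "apply_moves", "data": {"commands": [[-0.03,0,0,0,-1],[0,0,0,0,-1],[0,0,0,0,-1]]}}

```text
clock: 2.5
position: [0.5436, 0.204, 0.2805]
ee_rot: [0.134, 0.991, -0.001, 0.003]
ft_force: [0.5, 0.9, 0.1]
grip_width: 1.002
```

```bash
cat > b.py <<'E'
from h import *
np.set_printoptions(precision=4,suppress=True)
o=manip.get_obs(); print(o["position"],o["joint_pos"],o["ft_force"])
im,d,T=shot("wrist"); C=cloud("wrist",d,T)
np.savez("w1.npz",im=im,d=d,T=T)
X=pose(o); print("toolx",X[:3,0],"tooly",X[:3,1])
for t,z in (("spindle_top",.125),("flat",.1),("stand",0),("spindle",0)):
    for r in nets.place_of("wrist",t)[:2]: print(t,round(r["conf"],2),np.round(r["xy"],1),at_z("wrist",r["xy"],z,T))
m=(abs(C[...,2]-.125)<.006)&(d>0)&(np.hypot(C[...,0]-.565,C[...,1]-.215)<.06)
print(m.sum(),C[m].mean(0)); ys,xs=np.where(m); print(xs.min(),xs.max(),ys.min(),ys.max())
cy,cx=int(ys.mean()),int(xs.mean())
c=im[max(0,cy-100):cy+100,max(0,cx-130):cx+130]; print("crop origin",max(0,cx-130),max(0,cy-100))
cv2.imwrite("pics/w1.png",cv2.resize(c[...,::-1],None,fx=3,fy=3,interpolation=cv2.INTER_CUBIC))
E
python3 b.py
```

```text
[0.5436 0.204  0.2805] [-0.8488  0.214   0.4845  1.5358 -0.0959  1.4115  0.9424] [0.4561 0.9258 0.0594]
toolx [-0.9639  0.2662 -0.0066] tooly [ 0.2662  0.9639 -0.0005]
spindle_top 0.64 [338.8 194.2] [0.5619 0.2193 0.125 ]
spindle_top 0.39 [402.3  80.1] [0.4786 0.2964 0.125 ]
flat 0.87 [341.3 190.8] [0.5664 0.2222 0.1   ]
stand 0.73 [334.6 165.6] [0.5599 0.2219 0.    ]
spindle 0.97 [331.2 168.9] [0.5629 0.2166 0.    ]
spindle 0.46 [337.  193.9] [0.5977 0.2153 0.    ]
306 [0.5593 0.2201 0.1232]
329 349 182 200
crop origin 208 90
```

View pics/w1.png

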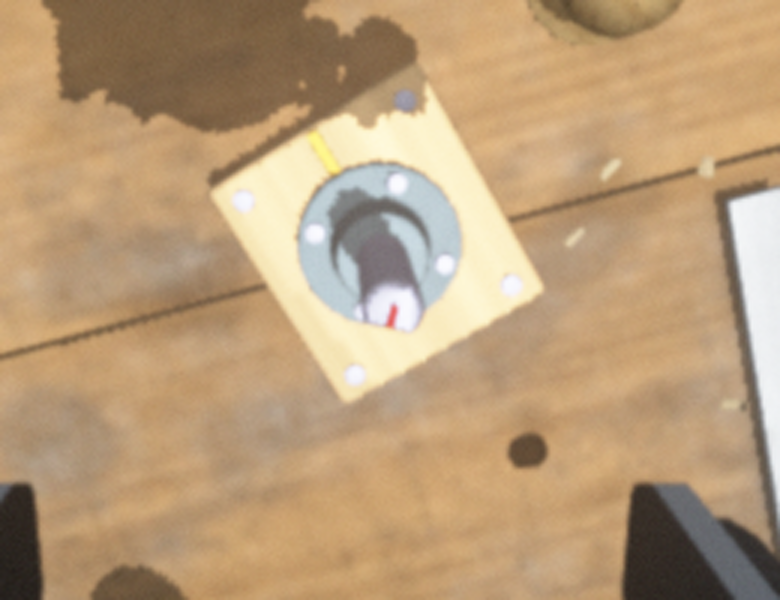

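The crop shows the brass pointer up-left of the flange, at crop (325,152). On the spindle top, the red line runs from the axis down and slightly left, near crop (391,316). So the flat is far from the pointer, and I'll measure the angle.

```bash
cat > m.py <<'E'
from h import *
np.set_printoptions(precision=4,suppress=True)
def ground(uv,z,T): return np.array([at_z("wrist",p,z,T)[:2] for p in uv])
def axis_dir(P):
    v=cv2.fitLine(P.astype(np.float32),cv2.DIST_HUBER,0,.01,.01).ravel(); return v[:2]
def measure(im,d,T,ctr):
    hsv=cv2.cvtColor(im,cv2.COLOR_RGB2HSV).astype(int); C=cloud("wrist",d,T); r=np.hypot(C[...,0]-ctr[0],C[...,1]-ctr[1])
    H,S,V=hsv[...,0],hsv[...,1],hsv[...,2]
    y=(H>20)&(H<33)&(S>150)&(V>140)&(r<.065)&(C[...,2]<.04)
    red=((H<8)|(H>172))&(S>110)&(V>90)&(r<.03)&(C[...,2]>.10)
    out={}
    for n,m,z in (("pointer",y,.025),("red",red,.125)):
        uv=np.argwhere(m)[:,::-1]
        if len(uv)<4: print(n,"few",len(uv)); continue
        P=ground(uv,z,T); out[n]=P; c=P.mean(0); v=axis_dir(P); print(n,len(uv),"px",uv.mean(0),"mean",c,"len",np.ptp((P-c)@v),"axis deg",np.degrees(np.arctan2(v[1],v[0])))
    # plinth: yellow-pale points at z~.022
    m=(abs(C[...,2]-.022)<.006)&(r<.085)&(d>0)
    P=C[m][:,:2]; b=cv2.minAreaRect(P.astype(np.float32)); print("plinth rect",b, m.sum())
    # tip
    m=(C[...,2]>.117)&(r<.03)&(d>0); uv=np.argwhere(m)[:,::-1]
    P=ground(uv,.125,T); (cx,cy),rad=cv2.minEnclosingCircle((P*1000).astype(np.float32)); print("top circle mm",cx,cy,rad,len(uv))
    m=(abs(C[...,2]-.032)<.005)&(r<.05)&(d>0); print("flange",cv2.minAreaRect((C[m][:,:2]*1000).astype(np.float32)),m.sum())
    return out
if __name__=="__main__":
    f=np.load("w1.npz"); measure(f["im"],f["d"],f["T"],(.562,.219))
    print(manip.get_obs()["clock"])
E
python3 m.py
```

```text
pointer few 0
red 10 px [338.1 195.7] mean [0.5631 0.2183] len 0.005192361209908263 axis deg -32.19074
plinth rect ((0.5610594749450684, 0.219692662358284), (0.10992759466171265, 0.10004577040672302), 15.955713272094727) 4629Traceback (most recent call last):
  File "m.py", line 25, in <module>
    f=np.load("w1.npz"); measure(f["im"],f["d"],f["T"],(.562,.219))
                         ~~~~~~~^^^^^^^^^^^^^^^^^^^^^^^^^^^^^^^^^^^
  File "m.py", line 21, in measure
    P=ground(uv,.125,T); (cx,cy),rad=cv2.minEnclosingCircle((P*1000).astype(np.float32)); print("top circle mm",cx,cy,rad,len(uv))
  File "m.py", line 3, in ground
    def ground(uv,z,T): return np.array([at_z("wrist",p,z,T)[:2] for p in uv])
                                         ~~~~^^^^^^^^^^^^^^^
  File "h.py", line 12, in at_z
    T=camT(name) if T is None else T; d=T[:3,:3]@np.linalg.solve(K(name),[uv[0],uv[1],1]); return T[:3,3]+d*(z-T[2,3])/d[2]
                                                                 ~^^^^^^
  File "h.py", line 10, in K
    def K(name): return np.array(camera_info(name)["camera_matrix"])
                                 ~~~~~~~~~~~^^^^^^
ValueError: time passes only in moves, steps and waits
```

{"op": "apply_moves", "data": {"commands": [[0,0,0.008,-6.9,-1],[0,0,0.008,-6.9,-1],[0,0,0.008,-6.9,-1],[0,0,0.008,-6.9,-1],[0,0,0.008,-6.9,-1]]}}

```text
clock: 3.17
position: [0.5387, 0.2106, 0.2441]
ee_rot: [-0.178, 0.984, 0.002, 0.006]
ft_force: [0.5, -0.6, 0.1]
grip_width: 1.0
```

{"op": "apply_moves", "data": {"commands": [[0,0,0.008,-6.9,-1],[0,0,0.008,-6.9,-1],[0,0,0.008,-6.9,-1],[0,0,0.008,-6.9,-1],[0,0,0.008,-6.9,-1]]}}

```text
clock: 3.58
position: [0.5349, 0.2157, 0.2048]
ee_rot: [-0.472, 0.882, 0.002, 0.008]
ft_force: [0.7, -0.3, -0.2]
grip_width: 1.003
```

{"op": "apply_moves", "data": {"commands": [[0,0,0,-6.5,-1],[-0.022,-0.007,0,0,-1],[0,0,0,0,-1],[0,0,0,0,-1]]}}

```text
clock: 3.92
position: [0.5471, 0.2352, 0.2049]
ee_rot: [-0.529, 0.848, 0.003, 0.008]
ft_force: [-0.5, -0.1, -0.5]
grip_width: 1.002
```

```bash
sed -i 's/^def K(name).*/from functools import lru_cache\n@lru_cache\ndef K(name): return np.array(camera_info(name)["camera_matrix"])/' h.py
cat > c.py <<'E'
from h import *
from m import *
import sys
tag=sys.argv[1]; ctr=(.5611,.2197)
o=manip.get_obs(); X=pose(o); print(o["clock"],o["position"],o["joint_pos"],"tooly deg",np.degrees(np.arctan2(X[1,1],X[0,1])))
im,d,T=shot("wrist"); np.savez(tag+".npz",im=im,d=d,T=T)
u,v=proj("wrist",[[*ctr,.125]],T)[0].astype(int); x0,y0=max(0,u-100),max(0,v-75); print("crop",x0,y0)
cv2.imwrite(f"pics/{tag}.png",cv2.resize(im[y0:y0+150,x0:x0+200,::-1],None,fx=4,fy=4,interpolation=cv2.INTER_CUBIC))
measure(im,d,T,ctr)
E
python3 c.py w2
```

```text
3.9167 [0.5471 0.2352 0.2049] [-0.7383  0.2729  0.3134  1.6103 -0.0962  1.2572  2.2794] tooly deg 153.9407369303076
crop 190 117
pointer few 0
red 27 px [296.4815 245.8519] mean [0.5775 0.2625] len 0.14258387189879201 axis deg 71.81359
plinth rect ((0.5608154535293579, 0.2192150354385376), (0.10916950553655624, 0.1002674549818039), 15.978079795837402) 6974
top circle mm 637.9138793945312 299.6576232910156 123.28363037109375 16235
flange ((560.4720458984375, 217.82655334472656), (63.90251922607422, 67.2352066040039), 51.775394439697266) 2060
```

View pics/w2.png

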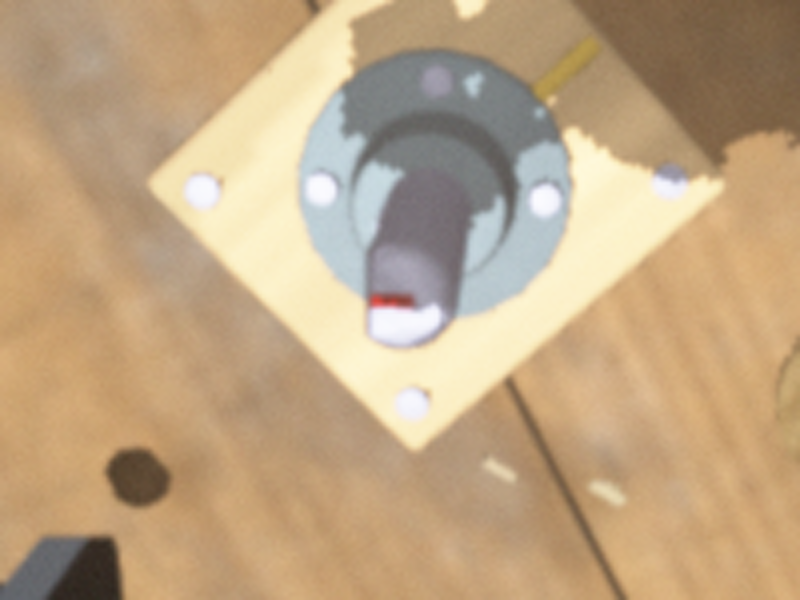

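The flat (crop 368, 240–335) now lies across the jaw direction, with the red line running left along −tool y at about −26°. I'll centre over the spindle and descend.

{"op": "apply_moves", "data": {"commands": [[0.008,-0.019,0,0,-1],[0,0,0,0,-1],[0,0,0,0,-1]]}}

```text
clock: 4.22
position: [0.559, 0.2215, 0.2058]
ee_rot: [-0.531, 0.848, 0.004, 0.009]
ft_force: [-0.7, 1.0, -0.3]
grip_width: 0.998
```

```bash
cat > g.py <<'E'
from h import *
import sys
np.set_printoptions(precision=4,suppress=True)
t=np.array([float(a) for a in sys.argv[1:4]]); o=manip.get_obs(); X=pose(o)
print(o["clock"],o["position"],"tooly deg",np.degrees(np.arctan2(X[1,1],X[0,1])).round(2),"tilt z",X[:3,2],"F",o["ft_force"],"M",o["torque"],"grip",round(o["grip_width"],3),"j",o["joint_pos"])
print("tool delta mm",(X[:3,:3].T@(t-X[:3,3])*1000).round(1))
E
python3 g.py .561 .2195 .083
```

```text
4.2167 [0.559  0.2215 0.2058] tooly deg 154.08 tilt z [ 0.0107  0.0163 -0.9998] F [-0.7366  1.0165 -0.3177] M [-0.031   0.0389 -0.0252] grip 0.998 j [-0.713   0.2849  0.3231  1.5951 -0.1052  1.2609  2.3178]
tool delta mm [  3.2  -2.3 122.7]
```

{"op": "apply_moves", "data": {"commands": [[0.002,-0.001,0.035,0,-1],[0.001,-0.001,0.035,0,-1],[0,0,0.034,0,-1],[0,0,0.01,0,-1],[0,0,0,0,-1]]}}

```text
clock: 4.63
position: [0.5611, 0.2212, 0.0927]
ee_rot: [-0.53, 0.848, 0.004, 0.013]
ft_force: [-0.5, -0.4, 0.7]
grip_width: 1.0
```

```bash
python3 g.py .561 .2195 .083
```

```text
4.6333 [0.5611 0.2212 0.0927] tooly deg 154.01 tilt z [ 0.0177  0.0211 -0.9996] F [-0.4898 -0.3964  0.7282] M [-0.0089  0.0589  0.0242] grip 1.0 j [-0.6931  0.3865  0.3049  1.7176 -0.1464  1.0336  2.351 ]
tool delta mm [ 1.8 -0.5  9.6]
```

{"op": "apply_moves", "data": {"commands": [[0.001,0,0.009,0,-1],[0,0,0,0,1],[0,0,0,0,1],[0,0,0,0,1],[0,0,0,0,1]], "squeeze": 40}}

```text
clock: 5.05
position: [0.5629, 0.2221, 0.0891]
ee_rot: [-0.53, 0.848, 0.004, 0.016]
ft_force: [0.4, -0.4, -0.6]
grip_width: 0.453
```

{"op": "apply_moves", "data": {"commands": [[0,0,0,0,1],[0,0,0,0,1],[0,0,0,0,1],[0,0,0,0,1],[0,0,0,0,1]]}}

```text
clock: 5.47
position: [0.5623, 0.2231, 0.0907]
ee_rot: [-0.53, 0.848, 0.005, 0.017]
ft_force: [-0.2, 0.3, -2.2]
grip_width: 0.184
```

```bash
python3 g.py .561 .2195 .083
```

```text
5.4667 [0.5623 0.2231 0.0907] tooly deg 154.03 tilt z [ 0.0226  0.0265 -0.9994] F [-0.184   0.3061 -2.2421] M [ 0.1193  0.2267 -0.0725] grip 0.184 j [-0.6923  0.3878  0.3032  1.7205 -0.1505  1.023   2.3532]
tool delta mm [ 4.  -0.3  7.6]
```

{"op": "apply_moves", "data": {"commands": [[0,0,0,0,0],[0,0,0,0,0],[0.004,0,0.007,0,0],[0.001,0,0.001,0,0.6],[0,0,0,0,1]]}}

```text
clock: 5.88
position: [0.561, 0.2185, 0.0827]
ee_rot: [-0.53, 0.848, 0.005, 0.018]
ft_force: [0.9, 0.6, -0.9]
grip_width: 0.228
```

```bash
python3 g.py .561 .2195 .083
```

```text
5.8833 [0.561  0.2185 0.0827] tooly deg 154.04 tilt z [ 0.0245  0.0271 -0.9993] F [ 0.8756  0.6469 -0.8528] M [-0.0254  0.0601 -0.0312] grip 0.228 j [-0.687   0.3901  0.3028  1.7364 -0.1529  1.003   2.3616]
tool delta mm [-0.9  0.4 -0.2]
```

{"op": "apply_moves", "data": {"commands": [[0,0,0,0,1],[0,0,0,0,1],[0,0,0,5,1],[0,0,0,6.5,1],[0,0,0,6.5,1]]}}

```text
clock: 6.3
position: [0.5602, 0.2195, 0.0828]
ee_rot: [-0.388, 0.921, 0.009, 0.016]
ft_force: [0.0, 0.9, -0.2]
grip_width: 0.188
```

{"op": "apply_moves", "data": {"commands": [[0,0,0,6.5,1],[0,0,0,6.5,1],[0,0,0,6.5,1],[0,0,0,6.5,1],[0,0,0,6.5,1]]}}

```text
clock: 6.72
position: [0.5607, 0.2205, 0.0829]
ee_rot: [-0.103, 0.995, 0.012, 0.014]
ft_force: [-0.2, 2.3, -0.4]
grip_width: 0.182
```

```bash
python3 g.py .561 .2195 .083
```

```text
6.7167 [0.5607 0.2205 0.0829] tooly deg 101.81 tilt z [ 0.0257  0.0276 -0.9993] F [-0.1521  2.3141 -0.4441] M [-1.1035 -0.4637  0.0979] grip 0.182 j [-0.8227  0.4084  0.4684  1.7433 -0.2325  1.0072  1.5078]
tool delta mm [-0.1 -1.1 -0.1]
```

{"op": "apply_moves", "data": {"commands": [[0,0,0,6.5,1],[0,0,0,6.5,1],[0,0,0,6.5,1],[0,0,0,6.5,1],[0,0,0,6.5,1]]}}

```text
clock: 7.13
position: [0.5618, 0.2211, 0.083]
ee_rot: [0.19, 0.982, 0.014, 0.012]
ft_force: [1.6, 1.9, -0.6]
grip_width: 0.183
```

{"op": "apply_moves", "data": {"commands": [[0,0,0,6.5,1],[0,0,0,6.5,1],[0,0,0,6.5,1],[0,0,0,0,1],[0,0,0,0,1]]}}

```text
clock: 7.55
position: [0.5624, 0.2213, 0.0828]
ee_rot: [0.36, 0.933, 0.014, 0.011]
ft_force: [2.3, 1.2, 2.2]
grip_width: 0.183
```

```bash
python3 g.py .561 .2195 .083
```

```text
7.55 [0.5624 0.2213 0.0828] tooly deg 47.76 tilt z [ 0.031   0.0177 -0.9994] F [2.2785 1.1988 2.1853] M [-1.2064  0.7351 -0.0092] grip 0.183 j [-0.9743  0.4483  0.6578  1.7472 -0.3229  1.018   0.6315]
tool delta mm [-0.1 -2.2 -0.3]
```

{"op": "apply_moves", "data": {"commands": [[0,0,0,6.3,1],[0,0,0,6.3,1],[0,0,0,6.3,1],[0,0,0,6.3,1],[0,0,0,0,1]]}}

```text
clock: 7.97
position: [0.5633, 0.221, 0.0829]
ee_rot: [0.554, 0.832, 0.016, 0.009]
ft_force: [1.7, 2.4, 1.4]
grip_width: 0.187
```

{"op": "apply_moves", "data": {"commands": [[0,0,0,0,1],[0,0,0,0,1]]}}

```text
clock: 8.13
position: [0.5633, 0.221, 0.0829]
ee_rot: [0.549, 0.835, 0.016, 0.009]
ft_force: [3.1, 1.6, 0.8]
grip_width: 0.184
```

```bash
python3 g.py .561 .2195 .083
```

```text
8.1333 [0.5633 0.221  0.0829] tooly deg 23.35 tilt z [ 0.0323  0.0161 -0.9993] F [3.0513 1.5628 0.7756] M [-0.9085  0.8357 -0.0683] grip 0.184 j [-1.0396  0.4743  0.7471  1.7488 -0.3756  1.0273  0.2466]
tool delta mm [-0.5 -2.7 -0.2]
```

{"op": "apply_moves", "data": {"commands": [[0,-0.001,0,4.5,1],[0,0,0,3.5,1],[0,0,0,0,1],[0,0,0,0,1]]}}

```text
clock: 8.47
position: [0.5636, 0.2209, 0.0829]
ee_rot: [0.601, 0.799, 0.017, 0.009]
ft_force: [3.9, 1.5, -0.2]
grip_width: 0.188
```

```bash
python3 g.py .561 .2195 .083
```

```text
8.4667 [0.5636 0.2209 0.0829] tooly deg 16.09 tilt z [ 0.0349  0.017  -0.9992] F [ 3.9152  1.5209 -0.204 ] M [-0.79    1.055  -0.1062] grip 0.188 j [-1.0598  0.4815  0.7748  1.7517 -0.3928  1.0274  0.1334]
tool delta mm [-0.6 -2.9 -0.2]
```

{"op": "apply_moves", "data": {"commands": [[0,0,0,0,1],[0,0,0,0,1],[0,0,0,0,1]], "squeeze": 80}}

```text
clock: 8.72
position: [0.5636, 0.2209, 0.083]
ee_rot: [0.597, 0.802, 0.017, 0.009]
ft_force: [5.3, 2.6, 0.7]
grip_width: 0.18
```

```bash
python3 g.py .561 .2195 .083
```

```text
8.7167 [0.5636 0.2209 0.083 ] tooly deg 16.68 tilt z [ 0.0346  0.0172 -0.9993] F [5.3171 2.5764 0.6813] M [-1.0297  1.0377 -0.055 ] grip 0.18 j [-1.0578  0.4806  0.7721  1.7514 -0.3914  1.0275  0.1428]
tool delta mm [-0.6 -2.8 -0.1]
```

{"op": "apply_moves", "data": {"commands": [[0,0,0,0,0.5],[0,0,0,0,-0.2],[0,0,0,0,-1],[0,0,0,0,-1],[0,0,0,0,-1]], "squeeze": 40}}

```text
clock: 9.13
position: [0.5637, 0.2207, 0.083]
ee_rot: [0.594, 0.804, 0.018, 0.009]
ft_force: [-1.0, 0.2, -0.6]
grip_width: 0.811
```

{"op": "apply_moves", "data": {"commands": [[0,0,-0.03,0,-1],[0,0,-0.03,0,-1],[0,0,-0.04,0,-1],[0,0,-0.02,0,-1],[0,0,0,0,-1]]}}

```text
clock: 9.55
position: [0.5579, 0.2173, 0.2059]
ee_rot: [0.594, 0.804, 0.016, 0.008]
ft_force: [0.2, 0.0, 0.3]
grip_width: 0.997
```

```bash
sed -i 's/^    m=(C\[...,2\]>.117)/    m=(abs(C[...,2]-.124)<.006)/' m.py; python3 c.py w3; python3 g.py .561 .2195 .083
```

```text
9.55 [0.5579 0.2173 0.2059] [-1.13    0.3365  0.8491  1.6402 -0.2705  1.2492  0.0669] tooly deg 17.08193282897842
crop 219 129
pointer few 0
red 21 px [318.0952 205.0952] mean [0.56   0.2191] len 0.005735959324483382 axis deg 14.085286
plinth rect ((0.5614500641822815, 0.2196011245250702), (0.1103225126862526, 0.10030631721019745), 15.94050407409668) 6763
top circle mm 560.9345092773438 220.9300537109375 10.035955429077148 526
flange ((560.8397827148438, 221.12686157226562), (66.87386322021484, 63.88770294189453), 26.199752807617188) 2016
9.6 [0.5577 0.2172 0.2045] tooly deg 17.08 tilt z [ 0.0311  0.0161 -0.9994] F [ 1.0777 -0.7311  0.7359] M [-0.0673  0.0547 -0.0073] grip 0.997 j [-1.1295  0.3377  0.8484  1.642  -0.2713  1.2472  0.0675]
tool delta mm [  0.5  -0.4 121.5]
```

View pics/w3.png

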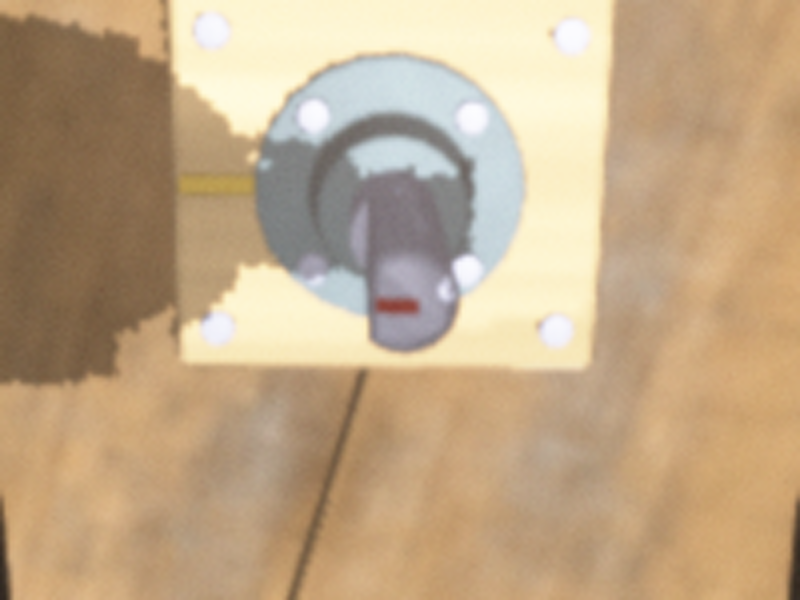

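The flat at crop (372, 255–340) and the red line (375–418, 306) both point left at the brass pointer (180–250, 185), within about 1°. Next I'll go to the collar.

{"op": "apply_moves", "data": {"commands": [[-0.038,-0.008,-0.008,0,-1],[-0.038,-0.008,-0.008,0,-1],[-0.038,-0.008,-0.008,0,-1],[-0.038,-0.008,-0.008,0,-1],[-0.038,-0.008,-0.008,0,-1]]}}

```text
clock: 10.02
position: [0.5721, 0.0294, 0.2352]
ee_rot: [0.585, 0.811, 0.014, 0.004]
ft_force: [1.2, -0.5, -0.6]
grip_width: 0.995
```

{"op": "apply_moves", "data": {"commands": [[-0.03,-0.007,0,-6.8,-1],[-0.01,0,0,-6.8,-1],[0,0,0,-6.8,-1],[0,0,0,-6.8,-1],[0,0,0,-6.8,-1]]}}

```text
clock: 10.43
position: [0.5768, -0.0258, 0.2299]
ee_rot: [0.32, 0.947, 0.009, 0.007]
ft_force: [0.5, -0.3, 0.0]
grip_width: 1.001
```

{"op": "apply_moves", "data": {"commands": [[0,0,0,-6.8,-1],[0,0,0,0,-1],[0,0,0,0,-1]]}}

```text
clock: 10.68
position: [0.5753, -0.0265, 0.2257]
ee_rot: [0.26, 0.966, 0.008, 0.005]
ft_force: [-0.7, 0.6, 0.3]
grip_width: 1.0
```

```bash
python3 g.py .583 -.034 .1
cat > d.py <<'E'
from h import *
import sys
np.set_printoptions(precision=4,suppress=True)
tag=sys.argv[1]; c0=(.583,-.034)
o=manip.get_obs(); im,d,T=shot("wrist"); np.savez(tag+".npz",im=im,d=d,T=T); C=cloud("wrist",d,T)
for t,z in (("collar",.018),("set_screw",.009)):
    for r in nets.place_of("wrist",t)[:3]: print(t,round(r["conf"],2),np.round(r["xy"],1),at_z("wrist",r["xy"],z,T)[:2])
r=np.hypot(C[...,0]-c0[0],C[...,1]-c0[1]); m=(abs(C[...,2]-.018)<.005)&(r<.04)&(d>0)
uv=np.argwhere(m)[:,::-1]; P=np.array([at_z("wrist",p,.018,T)[:2] for p in uv])*1000
print("circle",cv2.minEnclosingCircle(P.astype(np.float32)),len(P),"rect",cv2.minAreaRect(P.astype(np.float32)))
hsv=cv2.cvtColor(im,cv2.COLOR_RGB2HSV).astype(int); H,S,V=hsv[...,0],hsv[...,1],hsv[...,2]
for n,k in (("red",((H<8)|(H>172))&(S>110)&(V>70)),("brass",(H>15)&(H<33)&(S>110)&(V>80)&(C[...,2]>.004))):
    k=k&(r<.035); uv=np.argwhere(k)[:,::-1]
    if len(uv): print(n,len(uv),uv.mean(0),at_z("wrist",uv.mean(0),.018 if n=="red" else .01,T)[:2])
u,v=proj("wrist",[[*c0,.018]],T)[0].astype(int); x0,y0=max(0,u-130),max(0,v-100); print("crop",x0,y0)
w=cv2.resize(im[y0:y0+200,x0:x0+260,::-1],(520,400),interpolation=cv2.INTER_CUBIC)
s,_,_=shot("side"); cv2.imwrite(f"pics/{tag}.png",np.vstack([w[:, :],cv2.resize(s[:200,60:460,::-1],(520,260))[:200]]) if len(sys.argv)<3 else w)
E
python3 d.py w4
```

```text
10.6833 [ 0.5753 -0.0265  0.2257] tooly deg 59.88 tilt z [ 0.0141  0.0125 -0.9998] F [-0.7192  0.6108  0.3132] M [-0.0197  0.0304  0.0125] grip 1.0 j [-0.7133  0.2685  0.8244  1.6526 -0.218   1.2974  1.195 ]
tool delta mm [ -9.7  -4.9 125.7]
collar 0.97 [308.5 167. ] [ 0.5702 -0.031 ]
collar 0.59 [281.   85.9] [ 0.4852 -0.0127]
set_screw 0.83 [294.3  98.2] [ 0.5018 -0.0077]
set_screw 0.8 [313.5 147.4] [ 0.5559 -0.0163]
circle ((573.1576538085938, -31.977455139160156), 24.333600997924805) 977 rect ((572.9793701171875, -31.812541961669922), (44.474571228027344, 43.018104553222656), 46.586036682128906)
red 24 [312.5 155.5] [ 0.5616 -0.021 ]
brass 45 [312.7333 153.2667] [ 0.5608 -0.0202]
crop 182 78
```

View pics/w4.png

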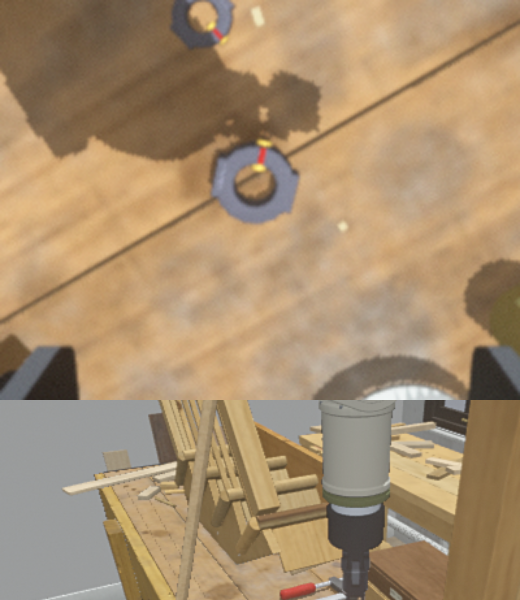

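In the wrist view the large collar is at crop (256,182), with its screw pointing up at (264,146); the small one is at (203,18). Before going down I'll check the forearm's clearance to the black handle end from the depth.

{"op": "apply_moves", "data": {"commands": [[0,0,0,6.7,-1],[0,0,0,6.6,-1],[0,0,0,0,-1]]}}

```text
clock: 11.13
position: [0.5758, -0.0258, 0.2265]
ee_rot: [0.376, 0.927, 0.009, 0.005]
ft_force: [0.5, -0.8, 0.6]
grip_width: 1.001
```

```bash
python3 g.py .573 -.032 .018
cat > e.py <<'E'
from h import *
np.set_printoptions(precision=3,suppress=True)
for c in ("side","top"):
    im,d,T=shot(c); C=cloud(c,d,T); m=(d>0)&(C[...,0]>.36)&(C[...,0]<.56)&(abs(C[...,1]+.05)<.13)&(C[...,2]>.2); P=C[m]
    for x in np.arange(.36,.56,.025):
        q=P[abs(P[:,0]-x-.0125)<.0125]
        if len(q): i=q[:,2].argmin(); print(c,"x",round(x,3),len(q),"lowest",q[i],"z max",q[:,2].max(),"y",q[:,1].min(),q[:,1].max())
E
python3 e.py
```

```text
11.1333 [ 0.5758 -0.0258  0.2265] tooly deg 45.89 tilt z [ 0.0155  0.0125 -0.9998] F [ 0.4645 -0.7882  0.6466] M [-0.0033  0.0307 -0.0031] grip 1.001 j [-0.7455  0.2769  0.8654  1.6527 -0.2323  1.2993  0.9617]
tool delta mm [ -1.8 -10.5 208.3]
side x 0.385 362 lowest [ 0.395 -0.069  0.2  ] z max 0.27439649676440186 y -0.074549296024363 -0.05087920772741028
side x 0.41 276 lowest [ 0.411 -0.067  0.21 ] z max 0.28188590424586607 y -0.07775411475391131 -0.05528268655446822
side x 0.51 1872 lowest [ 0.534 -0.057  0.24 ] z max 0.5331042071116576 y -0.08858712140647113 -0.010239638800413897
side x 0.535 2856 lowest [ 0.543 -0.064  0.238] z max 0.5319036197930956 y -0.08316830089099075 0.0008925293422912262
top x 0.36 1929 lowest [0.375 0.048 0.622] z max 0.6750646025917707 y -0.04675840842283041 0.04951604537056915
top x 0.385 1789 lowest [0.402 0.044 0.615] z max 0.6684243372903904 y -0.05021679793272042 0.04535771103297858
top x 0.41 1680 lowest [0.43  0.039 0.613] z max 0.6621513994996202 y -0.05405777886906776 0.042495279616701145
top x 0.435 1561 lowest [0.45  0.036 0.603] z max 0.6552699222978018 y -0.05752668319689144 0.038057944532865234
top x 0.46 1490 lowest [0.479 0.032 0.598] z max 0.6493854671760064 y -0.06424561565411434 0.03356665747220879
top x 0.485 1503 lowest [0.501 0.029 0.558] z max 0.6413468761691019 y -0.06800287658850894 0.030221379970623387
top x 0.51 1488 lowest [0.526 0.026 0.541] z max 0.6346147561279301 y -0.07171818613944203 0.027587008383585975
top x 0.535 1380 lowest [0.537 0.024 0.57 ] z max 0.6287472161745206 y -0.07577661508407287 0.024384724836916886
```

{"op": "apply_moves", "data": {"commands": [[-0.002,-0.01,0.03,-0.5,-1],[0,0,0.04,0,-1],[0,0,0.04,0,-1],[0,0,0.03,0,-1],[0,0,0,0,-1]]}}

```text
clock: 11.65
position: [0.5755, -0.0319, 0.0843]
ee_rot: [0.358, 0.934, 0.011, 0.008]
ft_force: [-1.5, -0.1, -0.8]
grip_width: 0.998
```

```bash
python3 g.py .573 -.032 .002; python3 d.py w5 1
```

```text
11.65 [ 0.5755 -0.0319  0.0843] tooly deg 48.04 tilt z [ 0.0235  0.0141 -0.9996] F [-1.5152 -0.1308 -0.7652] M [-0.0031  0.0748 -0.0408] grip 0.998 j [-0.6565  0.4262  0.7869  1.8138 -0.3686  1.0254  1.1126]
tool delta mm [ 2.4 -3.9 82.3]
collar 0.97 [242.7  86. ] [ 0.4877 -0.0108]
collar 0.77 [312.6 204.9] [ 0.5706 -0.0301]
set_screw 0.85 [264.6 101.4] [ 0.5019 -0.0083]
set_screw 0.75 [309.4 173.7] [ 0.5551 -0.0188]
circle ((573.3821411132812, -32.22978973388672), 24.271848678588867) 2508 rect ((572.53857421875, -31.124887466430664), (44.21556091308594, 44.7194938659668), 46.11133575439453)
red 52 [313.5 186. ] [ 0.5614 -0.021 ]
brass 101 [313.4257 183.3366] [ 0.5616 -0.0211]
crop 190 121
```

View pics/w5.png

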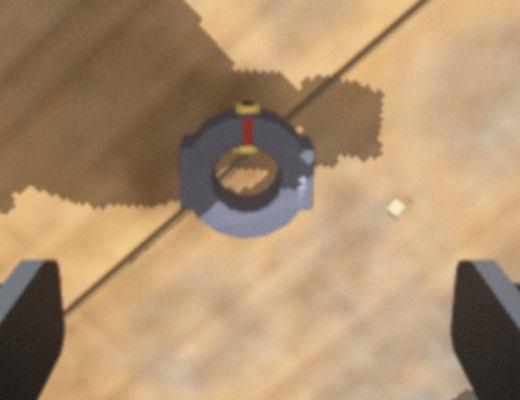

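{"op": "apply_moves", "data": {"commands": [[0.002,-0.002,0.02,1.5,-1],[0.002,-0.002,0.02,0,-1],[0.001,-0.001,0.02,0,-1],[0,0,0.01,0,-1],[0,0,0,0,-1]]}}

```text
clock: 12.27
position: [0.5846, -0.0308, 0.032]
ee_rot: [0.37, 0.929, 0.019, 0.021]
ft_force: [-0.6, 0.2, 0.5]
grip_width: 0.997
```

```bash
python3 g.py .5727 -.0313 .002
```

```text
12.2667 [ 0.5846 -0.0308  0.032 ] tooly deg 46.63 tilt z [ 0.0537  0.0193 -0.9984] F [-0.6081  0.1534  0.4649] M [-0.0129  0.1192  0.006 ] grip 0.997 j [-0.6137  0.4985  0.7392  1.8504 -0.4514  0.9047  1.1472]
tool delta mm [  9.1 -10.1  29.3]
```

```bash
python3 e.py
python3 - <<'E'
from h import *
print(manip.get_obs()["tau"].round(2), manip.get_obs()["joint_velocities"].round(3), manip.get_obs()["position"])
s,_,_=shot("side"); t,_,_=shot("top")
cv2.imwrite("pics/arm.png",np.vstack([cv2.resize(s[60:340,130:480,::-1],(640,512))[:330],cv2.resize(t[130:400,220:460,::-1],(640,720))[100:370]])[:600])
E
```

```text
side x 0.36 1219 lowest [ 0.383 -0.001  0.454] z max 0.539014611476278 y -0.031044930753792332 0.016602373212572297
side x 0.385 1761 lowest [ 0.39  -0.067  0.2  ] z max 0.5368868801873293 y -0.07486805853449141 0.006691755594669613
side x 0.41 1782 lowest [ 0.411 -0.067  0.21 ] z max 0.5341154633889228 y -0.07735860319295279 0.002330973197834374
side x 0.435 1478 lowest [ 0.458 -0.024  0.397] z max 0.5286690721859097 y -0.05512033350454093 0.007771890578638585
side x 0.46 1471 lowest [ 0.485 -0.059  0.367] z max 0.5086776419801076 y -0.06375202889540266 -0.002879231244461211
side x 0.485 1448 lowest [ 0.509 -0.066  0.345] z max 0.49025510954657187 y -0.07240813105250077 -0.0064148975274346265
side x 0.51 2017 lowest [ 0.535 -0.036  0.202] z max 0.47119133656455436 y -0.08116952061495653 -0.01346038408293948
side x 0.535 2116 lowest [ 0.54  -0.051  0.2  ] z max 0.4532023032274067 y -0.08961386927640658 0.01462925405617721
top x 0.36 1394 lowest [ 0.378 -0.026  0.517] z max 0.5888928785343442 y -0.02633894544225142 0.0755842604108256
top x 0.385 1252 lowest [ 0.4   -0.069  0.235] z ma
[... 209 characters left out ...]
0.051  0.459] z max 0.534132498901982 y -0.050959355810248075 0.05126945104862176
top x 0.46 869 lowest [ 0.483 -0.061  0.432] z max 0.5146160734856768 y -0.060978707043924205 0.042987735670731775
top x 0.485 845 lowest [0.508 0.032 0.394] z max 0.4963530798318281 y -0.07019967013116744 0.035872862998957464
top x 0.51 793 lowest [0.529 0.025 0.369] z max 0.47596192471843346 y -0.07752328429311378 0.02982229799946567
top x 0.535 744 lowest [0.555 0.019 0.376] z max 0.4570755426890476 y -0.08698039622586286 0.021521749908352816
[-4.000e-02 -5.129e+01  1.290e+01 -2.962e+01 -2.200e-01 -2.900e-01
  7.000e-02] [-0.003 -0.007  0.006 -0.001  0.003 -0.001 -0.002] [ 0.58533272 -0.03109995  0.03339149]
```

View pics/arm.png

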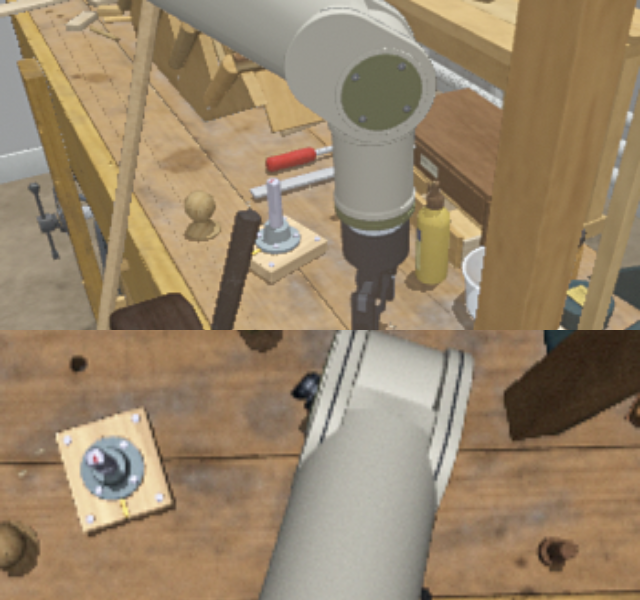

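The forearm, at z of about 0.40 or more, is well clear of the black handle end, and the wrist force is zero. The offset looks like poor tracking, so I'll try a small corrective step.

{"op": "apply_moves", "data": {"commands": [[0.005,-0.005,0,0,-1],[0,0,0,0,-1]]}}

```text
clock: 12.63
position: [0.5787, -0.0315, 0.0347]
ee_rot: [0.37, 0.929, 0.02, 0.023]
ft_force: [-0.1, 0.4, -0.1]
grip_width: 0.998
```

```bash
python3 g.py .5727 -.0313 .002;python3 -c "
from h import *
print(manip.get_obs()['tau'].round(2))"
```

```text
12.6333 [ 0.5787 -0.0315  0.0347] tooly deg 46.61 tilt z [ 0.0577  0.0196 -0.9981] F [-0.1003  0.3896 -0.1342] M [-0.0374  0.0576  0.0243] grip 0.998 j [-0.6237  0.4801  0.7467  1.8683 -0.4428  0.8982  1.1441]
tool delta mm [ 5.4 -5.8 32.3]
[-7.400e-01 -5.156e+01  1.258e+01 -3.105e+01 -1.900e-01 -4.400e-01
 -2.000e-02]
```

{"op": "apply_moves", "data": {"commands": [[0.003,-0.003,-0.03,0,-1],[0.001,-0.001,-0.03,0,-1]]}}

```text
clock: 12.8
position: [0.5661, -0.0326, 0.0913]
ee_rot: [0.37, 0.929, 0.018, 0.02]
ft_force: [1.0, 0.5, 1.0]
grip_width: 0.997
```

```bash
python3 g.py .5727 -.0313 .002
```

```text
12.8 [ 0.5661 -0.0326  0.0913] tooly deg 46.62 tilt z [ 0.0496  0.0179 -0.9986] F [1.0421 0.5283 1.0455] M [-0.0158  0.0163  0.0336] grip 0.997 j [-0.6897  0.3769  0.8118  1.8567 -0.3498  0.9976  1.0802]
tool delta mm [-1.8  1.3 89.6]
```

{"op": "apply_moves", "data": {"commands": [[0,0,-0.03,0,-1],[0,0,0,0,-1]]}}

```text
clock: 12.97
position: [0.5657, -0.0341, 0.1275]
ee_rot: [0.37, 0.928, 0.019, 0.022]
ft_force: [0.9, -0.7, 0.6]
grip_width: 1.002
```

```bash
python3 g.py .5727 -.0313 .002
```

```text
12.9667 [ 0.5657 -0.0341  0.1275] tooly deg 46.55 tilt z [ 0.0549  0.019  -0.9983] F [ 0.8886 -0.7031  0.5604] M [-0.0843 -0.0108  0.0251] grip 1.002 j [-0.72    0.3226  0.8426  1.8303 -0.3027  1.0578  1.0465]
tool delta mm [  0.2   0.4 125.7]
```

{"op": "apply_moves", "data": {"commands": [[0,0,0.03,0,-1]]}}

```text
clock: 13.05
position: [0.571, -0.0336, 0.1033]
ee_rot: [0.37, 0.928, 0.022, 0.026]
ft_force: [0.6, 0.6, 0.0]
grip_width: 1.002
```

{"op": "apply_moves", "data": {"commands": [[0,0,0.03,0,-1]]}}

```text
clock: 13.13
position: [0.5746, -0.0325, 0.075]
ee_rot: [0.37, 0.928, 0.024, 0.028]
ft_force: [-0.9, 0.4, -1.0]
grip_width: 1.003
```

{"op": "apply_moves", "data": {"commands": [[0,0,0.02,0,-1]]}}

```text
clock: 13.22
position: [0.5761, -0.0318, 0.0542]
ee_rot: [0.37, 0.928, 0.024, 0.029]
ft_force: [-0.2, 0.9, -0.6]
grip_width: 0.998
```

{"op": "apply_moves", "data": {"commands": [[0,0,0.01,0,-1]]}}

```text
clock: 13.3
position: [0.5761, -0.0313, 0.0426]
ee_rot: [0.37, 0.928, 0.024, 0.028]
ft_force: [-0.6, -0.5, 0.0]
grip_width: 1.001
```

```bash
python3 g.py .5727 -.0313 .002
```

```text
13.3 [ 0.5761 -0.0313  0.0426] tooly deg 46.62 tilt z [ 0.0701  0.0242 -0.9972] F [-0.6201 -0.4938  0.0286] M [-0.0572  0.0986  0.0038] grip 1.001 j [-0.6378  0.4554  0.7606  1.882  -0.4367  0.8948  1.1431]
tool delta mm [ 3.9 -5.  40.3]
```

{"op": "apply_moves", "data": {"commands": [[0.001,-0.001,-0.041,0,-1]]}}

```text
clock: 13.38
position: [0.5667, -0.0315, 0.075]
ee_rot: [0.369, 0.929, 0.02, 0.022]
ft_force: [-0.4, 1.2, -0.7]
grip_width: 1.001
```

{"op": "apply_moves", "data": {"commands": [[0,0,-0.041,0,-1]]}}

```text
clock: 13.47
position: [0.5628, -0.0334, 0.1151]
ee_rot: [0.37, 0.929, 0.018, 0.02]
ft_force: [1.0, -0.2, 1.4]
grip_width: 1.001
```

{"op": "apply_moves", "data": {"commands": [[0,0,-0.041,0,-1]]}}

```text
clock: 13.55
position: [0.5591, -0.0345, 0.1562]
ee_rot: [0.37, 0.929, 0.016, 0.019]
ft_force: [1.2, 0.8, 0.4]
grip_width: 0.999
```

{"op": "apply_moves", "data": {"commands": [[0,0,-0.041,0,-1]]}}

```text
clock: 13.63
position: [0.5563, -0.0358, 0.1987]
ee_rot: [0.37, 0.929, 0.015, 0.018]
ft_force: [0.3, 1.3, 0.0]
grip_width: 0.998
```

{"op": "apply_moves", "data": {"commands": [[0,0,0,0,-1]]}}

```text
clock: 13.72
position: [0.5592, -0.0371, 0.2063]
ee_rot: [0.371, 0.928, 0.018, 0.022]
ft_force: [0.8, 1.0, 0.3]
grip_width: 0.996
```

{"op": "apply_moves", "data": {"commands": [[0,0,0,0,-1]]}}

```text
clock: 13.8
position: [0.5597, -0.037, 0.2083]
ee_rot: [0.371, 0.928, 0.019, 0.023]
ft_force: [0.6, 0.7, -1.4]
grip_width: 1.002
```

```bash
python3 g.py .5727 -.0313 .002
```

```text
13.8 [ 0.5597 -0.037   0.2083] tooly deg 46.46 tilt z [ 0.0578  0.0182 -0.9982] F [ 0.6461  0.7465 -1.4052] M [0.0116 0.0923 0.0031] grip 1.002 j [-0.7878  0.2089  0.8971  1.7549 -0.1997  1.2051  0.9711]
tool delta mm [  0.6   2.1 206.7]
```

{"op": "apply_moves", "data": {"commands": [[0,0,0,0,-1]]}}

```text
clock: 13.88
position: [0.5603, -0.0373, 0.2095]
ee_rot: [0.371, 0.928, 0.02, 0.024]
ft_force: [0.4, -0.4, -0.7]
grip_width: 0.998
```

{"op": "apply_moves", "data": {"commands": [[0,0,0,0,-1],[0,0,0,0,-1],[0,0,0,0,-1]]}}

```text
clock: 14.13
position: [0.5594, -0.0374, 0.2078]
ee_rot: [0.371, 0.928, 0.019, 0.023]
ft_force: [0.3, -0.6, -0.2]
grip_width: 0.999
```

{"op": "apply_moves", "data": {"commands": [[0.01,0.01,0,0,-1],[0,0,0,0,-1]]}}

```text
clock: 14.3
position: [0.5581, -0.0234, 0.2063]
ee_rot: [0.372, 0.928, 0.018, 0.022]
ft_force: [0.4, 0.3, -0.9]
grip_width: 1.004
```

{"op": "apply_moves", "data": {"commands": [[-0.01,-0.01,0,0,-1],[0,0,0,0,-1]]}}

```text
clock: 14.47
position: [0.5578, -0.0378, 0.2047]
ee_rot: [0.371, 0.928, 0.017, 0.021]
ft_force: [-0.2, -1.3, 0.3]
grip_width: 1.001
```

```bash
python3 g.py .5727 -.0313 .002
```

```text
14.4667 [ 0.5578 -0.0378  0.2047] tooly deg 46.45 tilt z [ 0.0526  0.0165 -0.9985] F [-0.1964 -1.3343  0.2936] M [-0.0613  0.0776  0.0269] grip 1.001 j [-0.7864  0.2125  0.897   1.7597 -0.2006  1.2033  0.9733]
tool delta mm [ -0.9   5.2 203.3]
```

{"op": "apply_moves", "data": {"commands": [[0,0,0,0,-1],[0,0,-0.001,0,-1],[0,0,0,0,-1],[0,0,-0.001,0,-1],[0,0,0,0,-1]]}}

```text
clock: 14.88
position: [0.5571, -0.0377, 0.2056]
ee_rot: [0.372, 0.928, 0.017, 0.02]
ft_force: [0.0, 0.1, 0.2]
grip_width: 0.999
```

{"op": "apply_moves", "data": {"commands": [[0,0,0,0,-1],[0,0,-0.001,0,-1],[0,0,0,0,-1],[0,0,-0.001,0,-1],[0,0,0,0,-1]]}}

```text
clock: 15.3
position: [0.5572, -0.0371, 0.208]
ee_rot: [0.371, 0.928, 0.017, 0.021]
ft_force: [-0.2, -0.2, -0.5]
grip_width: 1.002
```

{"op": "apply_moves", "data": {"commands": [[0,0,-0.02,0,-1],[0,0,-0.02,0,-1],[0,0,0,0,-1],[0,0,-0.001,0,-1],[0,0,0,0,-1]]}}

```text
clock: 15.72
position: [0.5546, -0.0377, 0.2498]
ee_rot: [0.371, 0.928, 0.017, 0.02]
ft_force: [0.4, -0.4, -0.4]
grip_width: 1.003
```

{"op": "apply_moves", "data": {"commands": [[0,0,0,0,-1],[0,0,-0.001,0,-1],[0,0,0,0,-1],[0,0,-0.001,0,-1],[0,0,0,0,-1]]}}

```text
clock: 16.13
position: [0.5535, -0.0376, 0.2496]
ee_rot: [0.371, 0.928, 0.016, 0.019]
ft_force: [-0.7, -1.0, -0.1]
grip_width: 0.999
```

```bash
python3 g.py .5727 -.0313 .002
```

```text
16.1333 [ 0.5535 -0.0376  0.2496] tooly deg 46.43 tilt z [ 0.0462  0.0151 -0.9988] F [-0.7313 -1.0157 -0.0736] M [-0.0024  0.0762  0.0523] grip 0.999 j [-0.8113  0.1634  0.9076  1.7012 -0.1533  1.2973  0.9352]
tool delta mm [ -3.9   7.2 248.3]
```

{"op": "apply_moves", "data": {"commands": [[0,0,-0.041,0,-1],[0,0,-0.041,0,-1],[0,0,-0.041,0,-1],[0,0,-0.041,0,-1],[0,0,0,0,-1]]}}

```text
clock: 16.55
position: [0.5431, -0.0398, 0.4168]
ee_rot: [0.371, 0.928, 0.013, 0.015]
ft_force: [0.0, -1.0, -0.2]
grip_width: 0.999
```

{"op": "apply_moves", "data": {"commands": [[0,0,0,0,-1],[0,0,0,0,-1],[0,0,0,0,-1],[0,0,0,0,-1],[0,0,0,0,-1]]}}

```text
clock: 16.97
position: [0.5432, -0.0398, 0.4161]
ee_rot: [0.371, 0.928, 0.013, 0.015]
ft_force: [-0.3, -1.3, 0.8]
grip_width: 1.002
```

{"op": "apply_moves", "data": {"commands": [[0,0,0,0,-1],[0,0,0,0,-1],[0,0,0,0,-1],[0,0,0,0,-1],[0,0,0,0,-1]]}}

```text
clock: 17.38
position: [0.5425, -0.0395, 0.4138]
ee_rot: [0.371, 0.928, 0.012, 0.013]
ft_force: [0.3, 0.0, -0.4]
grip_width: 1.003
```

```bash
python3 g.py .5727 -.0313 .002
```

```text
17.3833 [ 0.5425 -0.0395  0.4138] tooly deg 46.41 tilt z [ 0.0339  0.0127 -0.9993] F [ 0.3233  0.0247 -0.4088] M [-0.0219 -0.0188  0.0135] grip 1.003 j [-0.8328  0.103   0.9252  1.4055 -0.0981  1.6409  0.8898]
tool delta mm [ -9.7  13.3 412.6]
```

{"op": "apply_moves", "data": {"commands": [[0,0,0,0,-1],[0,0,0,0,-1],[0,0,0,0,-1],[0,0,0,0,-1],[0,0,0,0,-1]]}}

```text
clock: 17.8
position: [0.5425, -0.0395, 0.4138]
ee_rot: [0.371, 0.928, 0.012, 0.013]
ft_force: [0.8, -0.6, -0.0]
grip_width: 1.003
```

{"op": "apply_moves", "data": {"commands": [[0,0,0,0,-1],[0,0,0,0,-1],[0,0,0,0,-1],[0,0,0,0,-1],[0,0,0,0,-1]]}}

```text
clock: 18.22
position: [0.5425, -0.0395, 0.4139]
ee_rot: [0.371, 0.928, 0.012, 0.014]
ft_force: [0.3, -0.4, -0.7]
grip_width: 0.998
```

{"op": "apply_moves", "data": {"commands": [[0,0,0,0,-1],[0,0,0,0,-1],[0,0,0,0,-1],[0,0,0,0,-1],[0,0,0,0,-1]]}}

```text
clock: 18.63
position: [0.5425, -0.0395, 0.4139]
ee_rot: [0.371, 0.928, 0.012, 0.014]
ft_force: [0.1, 0.5, -0.1]
grip_width: 0.996
```

{"op": "apply_moves", "data": {"commands": [[0,0,-0.02,0,-1],[0,0,0.02,0,-1],[0,0,-0.02,0,-1],[0,0,0.02,0,-1],[0,0,0,0,-1]]}}

```text
clock: 19.05
position: [0.5391, -0.0398, 0.4082]
ee_rot: [0.372, 0.928, 0.01, 0.008]
ft_force: [-0.2, 0.3, -0.4]
grip_width: 1.005
```

{"op": "apply_moves", "data": {"commands": [[0,0,-0.02,0,-1],[0,0,0.02,0,-1],[0,0,-0.02,0,-1],[0,0,0.02,0,-1],[0,0,0,0,-1]]}}

```text
clock: 19.47
position: [0.5364, -0.0399, 0.407]
ee_rot: [0.372, 0.928, 0.01, 0.004]
ft_force: [-0.4, 0.5, -1.0]
grip_width: 1.001
```

```bash
python3 g.py .5727 -.0313 .002
```

```text
19.4667 [ 0.5364 -0.0399  0.407 ] tooly deg 46.28 tilt z [ 0.0137  0.0152 -0.9998] F [-0.438   0.4898 -1.0281] M [ 0.0268 -0.001  -0.0387] grip 1.001 j [-0.8319  0.1042  0.9264  1.4185 -0.0999  1.6477  0.8909]
tool delta mm [-20.6  23.  405.5]
```

{"op": "apply_moves", "data": {"commands": [[0,0,-0.02,0,-1],[0,0,0.02,0,-1],[0,0,-0.02,0,-1],[0,0,0.02,0,-1],[0,0,0,0,-1]]}}

```text
clock: 19.88
position: [0.5348, -0.0397, 0.4101]
ee_rot: [0.372, 0.928, 0.01, 0.001]
ft_force: [-1.2, 1.5, -1.3]
grip_width: 1.004
```

{"op": "apply_moves", "data": {"commands": [[0,0,-0.02,0,-1],[0,0,0.02,0,-1],[0,0,-0.02,0,-1],[0,0,0.02,0,-1],[0,0,0,0,-1]]}}

```text
clock: 20.3
position: [0.5339, -0.0394, 0.4165]
ee_rot: [0.372, 0.928, 0.011, 0.001]
ft_force: [-0.6, -0.0, -1.2]
grip_width: 1.001
```

{"op": "apply_moves", "data": {"commands": [[-0.023,0.026,0.04,0,-1],[0,0,0.041,0,-1],[0,0,0.041,0,-1],[0,0,0.041,0,-1],[0,0,0.041,0,-1]]}}

```text
clock: 20.72
position: [0.5775, -0.0318, 0.2371]
ee_rot: [0.369, 0.929, 0.017, 0.015]
ft_force: [0.4, 1.1, -0.6]
grip_width: 1.003
```

```bash
python3 g.py .5727 -.0313 .002
```

```text
20.7167 [ 0.5775 -0.0318  0.2371] tooly deg 46.74 tilt z [ 0.0391  0.02   -0.999 ] F [ 0.4052  1.0698 -0.5507] M [-0.0088 -0.042   0.0268] grip 1.003 j [-0.7738  0.2601  0.9096  1.6542 -0.2379  1.2955  0.9925]
tool delta mm [  7.3 -12.6 234.7]
```

{"op": "apply_moves", "data": {"commands": [[0,0,-0.02,0,-1],[0,0,0.02,0,-1],[0,0,-0.02,0,-1],[0,0,0.02,0,-1],[0,0,0,0,-1]]}}

```text
clock: 21.13
position: [0.5756, -0.0284, 0.2339]
ee_rot: [0.366, 0.93, 0.014, 0.008]
ft_force: [-0.4, 0.6, -1.6]
grip_width: 1.005
```

{"op": "apply_moves", "data": {"commands": [[0,0,-0.02,0,-1],[0,0,0.02,0,-1],[0,0,-0.02,0,-1],[0,0,0.02,0,-1],[0,0,0,0,-1]]}}

```text
clock: 21.55
position: [0.5836, -0.0267, 0.2491]
ee_rot: [0.364, 0.931, 0.017, 0.015]
ft_force: [-0.2, 0.8, -1.6]
grip_width: 1.0
```

{"op": "apply_moves", "data": {"commands": [[0,0,-0.02,0,-1],[0,0,0.02,0,-1],[0,0,-0.02,0,-1],[0,0,0.02,0,-1],[0,0,0,0,-1]]}}

```text
clock: 21.97
position: [0.5901, -0.0259, 0.2648]
ee_rot: [0.362, 0.932, 0.02, 0.021]
ft_force: [-1.1, 0.9, -1.4]
grip_width: 0.999
```

```bash
python3 g.py .5727 -.0313 .002
```

```text
21.9667 [ 0.5901 -0.0259  0.2648] tooly deg 47.54 tilt z [ 0.0537  0.0218 -0.9983] F [-1.1416  0.9417 -1.4261] M [ 0.0209  0.1327 -0.0289] grip 0.999 j [-0.7734  0.2627  0.9101  1.5936 -0.2408  1.3388  0.9938]
tool delta mm [ 15.7 -29.4 261.3]
```

{"op": "apply_moves", "data": {"commands": [[0,0,0.02,0,-1],[0,0,-0.02,0,-1],[0,0,0.02,0,-1],[0,0,-0.02,0,-1],[0,0,0,0,-1]]}}

```text
clock: 22.38
position: [0.5947, -0.0262, 0.279]
ee_rot: [0.362, 0.932, 0.022, 0.026]
ft_force: [0.5, -0.8, 0.3]
grip_width: 1.001
```

{"op": "apply_moves", "data": {"commands": [[0,0,0.02,0,-1],[0,0,0,0,-1],[0,0,0,0,-1],[0,0,0,0,-1],[0,0,0,0,-1]]}}

```text
clock: 22.8
position: [0.6006, -0.0259, 0.2719]
ee_rot: [0.361, 0.932, 0.025, 0.032]
ft_force: [-0.3, 0.4, 0.2]
grip_width: 0.998
```

{"op": "apply_moves", "data": {"commands": [[-0.03,0,0,0,-1],[0.03,0,0,0,-1],[0,0,0,0,-1],[0,0,0,0,-1],[0,0,0,0,-1]]}}

```text
clock: 23.22
position: [0.602, -0.035, 0.2678]
ee_rot: [0.368, 0.929, 0.016, 0.029]
ft_force: [0.0, 0.5, -0.4]
grip_width: 1.0
```

```bash
python3 g.py .5727 -.0313 .002
```

```text
23.2167 [ 0.602  -0.035   0.2678] tooly deg 46.9 tilt z [ 0.0653  0.0076 -0.9978] F [ 0.0124  0.5164 -0.3904] M [-0.0107  0.0159  0.0045] grip 1.0 j [-0.7611  0.29    0.9231  1.5681 -0.2533  1.3372  1.0032]
tool delta mm [ 35.1 -30.6 263.3]
```

{"op": "apply_moves", "data": {"commands": [[0.007,-0.006,0.04,0,-1],[0.007,-0.006,0.04,0,-1],[0.007,-0.006,0.04,0,-1],[0.007,-0.006,0.04,0,-1],[0.007,-0.006,0.03,0,-1]]}}

```text
clock: 23.63
position: [0.5777, -0.0284, 0.0819]
ee_rot: [0.365, 0.93, 0.023, 0.039]
ft_force: [0.2, 0.4, -0.8]
grip_width: 0.998
```

```bash
python3 g.py .5727 -.0313 .002
```

```text
23.6333 [ 0.5777 -0.0284  0.0819] tooly deg 47.23 tilt z [ 0.0898  0.0146 -0.9959] F [ 0.2217  0.3545 -0.8185] M [0.065  0.0758 0.0275] grip 0.998 j [-0.7179  0.3958  0.8358  1.8722 -0.3877  0.9404  1.1088]
tool delta mm [  6.1 -11.3  79.1]
```

{"op": "apply_moves", "data": {"commands": [[0,0,0,0,-1],[0,0,0,0,-1],[0,0,0,0,-1]]}}

```text
clock: 23.88
position: [0.5751, -0.0264, 0.0802]
ee_rot: [0.364, 0.93, 0.023, 0.036]
ft_force: [-0.1, -0.1, -0.1]
grip_width: 0.996
```

{"op": "apply_moves", "data": {"commands": [[-0.022,0.02,0,0,-1],[0,0,0,0,-1],[0,0,0,0,-1],[0,0,0,0,-1]]}}

```text
clock: 24.22
position: [0.6116, -0.0258, 0.0922]
ee_rot: [0.363, 0.93, 0.026, 0.041]
ft_force: [0.6, 0.8, -0.2]
grip_width: 1.001
```

{"op": "apply_moves", "data": {"commands": [[0.022,-0.02,0,0,-1],[0,0,0,0,-1],[0,0,0,0,-1],[0,0,0,0,-1]]}}

```text
clock: 24.55
position: [0.5828, -0.0257, 0.0938]
ee_rot: [0.363, 0.93, 0.028, 0.043]
ft_force: [0.4, 0.9, 0.8]
grip_width: 0.999
```

{"op": "apply_moves", "data": {"commands": [[0.022,-0.02,0,0,-1],[0,0,0,0,-1],[0,0,0,0,-1],[0,0,0,0,-1]]}}

```text
clock: 24.88
position: [0.5536, -0.0255, 0.0926]
ee_rot: [0.363, 0.93, 0.029, 0.044]
ft_force: [1.1, 0.4, -0.6]
grip_width: 0.994
```

```bash
python3 g.py .5727 -.0313 .002; python3 -c "
from h import *
print(manip.get_obs()['tau'].round(2))"
```

```text
24.8833 [ 0.5536 -0.0255  0.0926] tooly deg 47.47 tilt z [ 0.1032  0.0216 -0.9944] F [ 1.122   0.3895 -0.604 ] M [-0.0081  0.1014 -0.0185] grip 0.994 j [-0.7784  0.3097  0.8721  1.9378 -0.3322  0.9227  1.0748]
tool delta mm [-12.3   0.8  91.9]
[ -0.4  -39.26   9.32 -33.2   -0.15  -0.55  -0.04]
```

{"op": "apply_moves", "data": {"commands": [[-0.009,0.008,-0.038,0,-1],[-0.009,0.008,-0.038,0,-1],[-0.009,0.008,-0.038,0,-1],[-0.009,0.008,-0.038,0,-1],[-0.009,0.008,-0.038,0,-1]]}}

```text
clock: 25.3
position: [0.5925, -0.0307, 0.2894]
ee_rot: [0.364, 0.93, 0.025, 0.04]
ft_force: [0.8, -0.5, -0.6]
grip_width: 0.999
```

{"op": "apply_moves", "data": {"commands": [[-0.009,0.008,-0.038,0,-1],[-0.009,0.008,-0.038,0,-1],[-0.009,0.008,-0.038,0,-1],[-0.009,0.008,-0.038,0,-1],[-0.009,0.008,-0.038,0,-1]]}}

```text
clock: 25.72
position: [0.6355, -0.0337, 0.4929]
ee_rot: [0.361, 0.931, 0.026, 0.043]
ft_force: [1.5, -0.8, 0.9]
grip_width: 1.001
```

{"op": "apply_moves", "data": {"commands": [[0,0,-0.02,0,-1],[0,0,0.02,0,-1],[0,0,-0.02,0,-1],[0,0,0.02,0,-1],[0,0,0,0,-1]]}}

```text
clock: 26.13
position: [0.6389, -0.0358, 0.4989]
ee_rot: [0.362, 0.931, 0.024, 0.046]
ft_force: [0.5, 0.1, -2.3]
grip_width: 1.001
```

{"op": "apply_moves", "data": {"commands": [[0,0,-0.02,0,-1],[0,0,0.02,0,-1],[0,0,-0.02,0,-1],[0,0,0.02,0,-1],[0,0,0,0,-1]]}}

```text
clock: 26.55
position: [0.638, -0.0359, 0.4977]
ee_rot: [0.363, 0.931, 0.024, 0.042]
ft_force: [0.4, -0.2, -2.0]
grip_width: 1.0
```

{"op": "apply_moves", "data": {"commands": [[0,0,-0.02,0,-1],[0,0,0.02,0,-1],[0,0,-0.02,0,-1],[0,0,0.02,0,-1],[0,0,0,0,-1]]}}

```text
clock: 26.97
position: [0.6368, -0.0351, 0.501]
ee_rot: [0.362, 0.931, 0.024, 0.04]
ft_force: [0.7, 0.3, -2.9]
grip_width: 1.002
```

```bash
python3 g.py .5727 -.0313 .002
```

```text
26.9667 [ 0.6368 -0.0351  0.501 ] tooly deg 47.57 tilt z [ 0.092   0.0167 -0.9956] F [ 0.6587  0.2772 -2.8689] M [ 0.0252  0.0745 -0.0201] grip 1.002 j [-0.5735  0.4097  0.9525  0.9594 -0.3892  1.8283  1.0315]
tool delta mm [ 77.8 -77.5 491. ]
```

{"op": "apply_moves", "data": {"commands": [[0.026,-0.024,0.01,0,-1],[0.026,-0.024,0.01,0,-1],[0.026,-0.024,0.01,0,-1],[0.026,-0.024,0.01,0,-1],[0,0,0,0,-1]]}}

```text
clock: 27.38
position: [0.5129, -0.0399, 0.4617]
ee_rot: [0.367, 0.929, 0.023, 0.047]
ft_force: [-0.9, -1.0, 0.8]
grip_width: 1.0
```

{"op": "apply_moves", "data": {"commands": [[0,0,-0.02,0,-1],[0,0,0.02,0,-1],[0,0,-0.02,0,-1],[0,0,0.02,0,-1],[0,0,0,0,-1]]}}

```text
clock: 27.8
position: [0.5104, -0.0414, 0.4734]
ee_rot: [0.368, 0.928, 0.033, 0.048]
ft_force: [0.1, 0.5, -1.2]
grip_width: 1.0
```

{"op": "apply_moves", "data": {"commands": [[0,0,-0.02,0,-1],[0,0,0.02,0,-1],[0,0,-0.02,0,-1],[0,0,0.02,0,-1],[0,0,0,0,-1]]}}

```text
clock: 28.22
position: [0.5103, -0.0429, 0.485]
ee_rot: [0.37, 0.927, 0.036, 0.05]
ft_force: [-0.9, 0.9, -0.8]
grip_width: 1.003
```

{"op": "apply_moves", "data": {"commands": [[0,0,-0.02,0,-1],[0,0,0.02,0,-1],[0,0,-0.02,0,-1],[0,0,0.02,0,-1],[0,0,0,0,-1]]}}

```text
clock: 28.63
position: [0.5101, -0.0438, 0.4972]
ee_rot: [0.371, 0.926, 0.039, 0.053]
ft_force: [-0.1, 0.2, -0.7]
grip_width: 1.0
```

```bash
python3 g.py .5727 -.0313 .002
```

```text
28.6333 [ 0.5101 -0.0438  0.4972] tooly deg 46.53 tilt z [ 0.1265  0.0335 -0.9914] F [-0.1406  0.1528 -0.6942] M [ 0.0375  0.142  -0.0195] grip 1.0 j [-1.01   -0.1008  0.9501  1.35    0.0564  1.7212  0.7633]
tool delta mm [ -2.5  -3.4 499.2]
```

The tilt builds up because each row starts again from the measured pose. The rigid spindle can undo it. I'll grip it again along the same flat direction and push lightly in +x, so the tip is held while the wrist moves on, which levels the tool.

{"op": "apply_moves", "data": {"commands": [[0,0,0.04,7.1,-1],[0,0,0.04,7.1,-1],[0,0,0.04,7.1,-1],[0,0,0.04,7.1,-1]]}}

```text
clock: 28.97
position: [0.5405, -0.0392, 0.358]
ee_rot: [0.589, 0.804, 0.063, 0.052]
ft_force: [1.0, 0.0, 0.7]
grip_width: 1.0
```

{"op": "apply_moves", "data": {"commands": [[0.04,0.015,0.02,0,-1],[0.04,0.015,0.02,0,-1],[0.04,0.015,0.02,0,-1],[0.04,0.015,0.02,0,-1],[0.04,0.015,0.02,0,-1]]}}

```text
clock: 29.38
position: [0.5764, 0.156, 0.2902]
ee_rot: [0.6, 0.795, 0.072, 0.056]
ft_force: [-0.1, -0.3, 0.7]
grip_width: 1.002
```

```bash
python3 g.py .561 .2205 .15
```

```text
29.3833 [0.5764 0.156  0.2902] tooly deg 15.86 tilt z [ 0.1754  0.0474 -0.9834] F [-0.0539 -0.3148  0.7029] M [-0.0622  0.196   0.0421] grip 1.002 j [-1.0765  0.113   0.798   1.6526 -0.0809  1.2278  0.0077]
tool delta mm [ 66.6 -22.7 138.2]
```

{"op": "apply_moves", "data": {"commands": [[0.02,-0.01,0.01,0,-1],[0.02,-0.01,0.01,0,-1],[0.02,-0.01,0.01,0,-1],[0.006,-0.004,0.01,0,-1]]}}

```text
clock: 29.72
position: [0.539, 0.2294, 0.2548]
ee_rot: [0.595, 0.797, 0.078, 0.059]
ft_force: [-0.1, 0.2, -0.2]
grip_width: 0.996
```

```bash
python3 g.py .561 .2205 .09
```

```text
29.7167 [0.539  0.2294 0.2548] tooly deg 16.51 tilt z [ 0.1872  0.053  -0.9809] F [-0.0617  0.2246 -0.2172] M [-0.024   0.1858  0.0148] grip 0.996 j [-1.1857  0.085   0.7278  1.7449 -0.022   1.1408 -0.17  ]
tool delta mm [-14.4 -13.8 165.3]
```

{"op": "apply_moves", "data": {"commands": [[-0.005,-0.006,0.03,0,-1],[-0.005,-0.006,0.03,0,-1],[-0.003,-0.004,0.03,0,-1],[0,0,0,0,-1]]}}

```text
clock: 30.05
position: [0.5523, 0.2258, 0.172]
ee_rot: [0.592, 0.799, 0.085, 0.062]
ft_force: [-2.0, -1.3, -1.0]
grip_width: 1.0
```

```bash
python3 g.py .561 .2205 .09
```

```text
30.05 [0.5523 0.2258 0.172 ] tooly deg 16.89 tilt z [ 0.1995  0.0637 -0.9778] F [-1.9834 -1.3041 -0.9755] M [-0.1195  0.2794 -0.006 ] grip 1.0 j [-1.1386  0.1837  0.7295  1.8448 -0.1188  0.9518 -0.0764]
tool delta mm [ -7.8 -10.6  81.6]
```

{"op": "apply_moves", "data": {"commands": [[-0.004,-0.006,0.03,0,-1],[-0.004,-0.006,0.03,0,-1],[-0.001,-0.002,0.02,0,-1]]}}

```text
clock: 30.3
position: [0.568, 0.2227, 0.102]
ee_rot: [0.592, 0.798, 0.093, 0.065]
ft_force: [-0.3, 0.3, -0.0]
grip_width: 1.001
```

```bash
python3 g.py .561 .2205 .09
```

```text
30.3 [0.568  0.2227 0.102 ] tooly deg 16.85 tilt z [ 0.2136  0.0727 -0.9742] F [-0.3289  0.316  -0.029 ] M [-0.0579  0.2435  0.051 ] grip 1.001 j [-1.067   0.3002  0.6962  1.8961 -0.2406  0.7964  0.03  ]
tool delta mm [-0.1 -9.9 10. ]
```

{"op": "apply_moves", "data": {"commands": [[0,-0.006,0.006,0,0.3],[0,-0.002,0.002,0,0.5],[0,0,0,0,0.7],[0,0,0,0,1],[0,0,0,0,1]], "squeeze": 40}}

```text
clock: 30.72
position: [0.5678, 0.2235, 0.1001]
ee_rot: [0.591, 0.798, 0.096, 0.066]
ft_force: [-18.2, -7.3, -3.8]
grip_width: 0.303
```

{"op": "apply_moves", "data": {"commands": [[0,0,0,0,1],[0,0,0,0,1],[0,0,0,0,1]]}}

```text
clock: 30.97
position: [0.5647, 0.2225, 0.0998]
ee_rot: [0.591, 0.798, 0.094, 0.064]
ft_force: [12.6, 3.1, -19.8]
grip_width: 0.218
```

{"op": "apply_moves", "data": {"commands": [[0,0.004,0,0,1],[0,0.004,0,0,1]]}}

```text
clock: 31.13
position: [0.5652, 0.2226, 0.0992]
ee_rot: [0.592, 0.799, 0.087, 0.059]
ft_force: [-26.7, -9.4, 18.1]
grip_width: 0.217
```

```bash
python3 g.py .561 .2205 .09
```

```text
31.1333 [0.5652 0.2226 0.0992] tooly deg 16.88 tilt z [ 0.1967  0.0696 -0.978 ] F [-26.6844  -9.4444  18.0579] M [-2.0359  5.7899 -0.1018] grip 0.217 j [-1.0598  0.3094  0.6917  1.8892 -0.2495  0.8133  0.0371]
tool delta mm [-0.9 -6.5  8.1]
```

{"op": "apply_moves", "data": {"commands": [[0,0.005,0,0,1],[0,0.005,0,0,1],[0,0.005,0,0,1]]}}

```text
clock: 31.38
position: [0.5649, 0.2226, 0.099]
ee_rot: [0.593, 0.8, 0.074, 0.047]
ft_force: [-26.4, -9.0, 14.9]
grip_width: 0.212
```

{"op": "apply_moves", "data": {"commands": [[0,0.005,0,0,1],[0,0.005,0,0,1],[0,0.005,0,0,1],[0,0.005,0,0,1],[0,0.005,0,0,1]]}}

```text
clock: 31.8
position: [0.5644, 0.2224, 0.0984]
ee_rot: [0.594, 0.802, 0.051, 0.026]
ft_force: [-28.1, -9.0, 16.2]
grip_width: 0.196
```

```bash
python3 g.py .561 .2205 .09
```

```text
31.8 [0.5644 0.2224 0.0984] tooly deg 16.86 tilt z [ 0.1025  0.0507 -0.9934] F [-28.0696  -9.0413  16.1545] M [-2.1234  5.9662 -0.0787] grip 0.196 j [-1.0066  0.3753  0.6727  1.8031 -0.297   0.9435  0.077 ]
tool delta mm [-1.  -4.7  7.9]
```

{"op": "apply_moves", "data": {"commands": [[0,0.005,0,0,1],[0,0.005,0,0,1],[0,0.005,0,0,1],[0,0.005,0,0,1],[0,0.005,0,0,1]]}}

```text
clock: 32.22
position: [0.5637, 0.2222, 0.0979]
ee_rot: [0.595, 0.803, 0.028, 0.005]
ft_force: [-27.6, -8.6, 15.1]
grip_width: 0.186
```

{"op": "apply_moves", "data": {"commands": [[0,0.005,0,0,1],[0,0.005,0,0,1],[0,0.005,0,0,1],[0,0.005,0,0,1],[0,0.005,0,0,1]]}}

```text
clock: 32.63
position: [0.5629, 0.222, 0.0973]
ee_rot: [0.595, 0.803, 0.005, -0.015]
ft_force: [-29.6, -10.3, 15.3]
grip_width: 0.182
```

```bash
python3 g.py .561 .2205 .09
```

```text
32.6333 [0.5629 0.222  0.0973] tooly deg 16.95 tilt z [-0.019   0.0258 -0.9995] F [-29.6279 -10.3187  15.252 ] M [-1.9454  5.5978  0.0315] grip 0.182 j [-0.9424  0.4626  0.6506  1.6921 -0.342   1.1057  0.1123]
tool delta mm [-1.1 -2.2  7.3]
```

{"op": "apply_moves", "data": {"commands": [[0.004,0.005,0,0.5,1],[0.004,0.005,0,0.5,1],[0.004,0,0,0.3,1],[0,0,0,0,1],[0,0,0,0,1]]}}

```text
clock: 33.05
position: [0.5622, 0.2217, 0.0975]
ee_rot: [0.608, 0.794, -0.009, -0.018]
ft_force: [-1.1, -0.9, -9.5]
grip_width: 0.178
```

```bash
python3 g.py .561 .2205 .09
```

```text
33.05 [0.5622 0.2217 0.0975] tooly deg 15.08 tilt z [-0.04    0.0073 -0.9992] F [-1.0726 -0.8503 -9.5489] M [ 0.1986 -0.8522  0.0407] grip 0.178 j [-0.9455  0.4829  0.6574  1.6692 -0.3403  1.1389  0.0752]
tool delta mm [-1.  -1.2  7.5]
```

{"op": "apply_moves", "data": {"commands": [[0,0,0,-1,1],[0,0,0,0,1],[0,0,0,0,1]], "squeeze": 80}}

```text
clock: 33.3
position: [0.5621, 0.2217, 0.0976]
ee_rot: [0.6, 0.8, -0.009, -0.018]
ft_force: [-1.3, -2.1, -9.7]
grip_width: 0.169
```

```bash
python3 g.py .561 .2205 .09
```

```text
33.3 [0.5621 0.2217 0.0976] tooly deg 16.25 tilt z [-0.0398  0.0068 -0.9992] F [-1.3    -2.0846 -9.7022] M [ 0.0394 -1.0737 -0.1041] grip 0.169 j [-0.9431  0.4815  0.6534  1.6693 -0.3372  1.1383  0.093 ]
tool delta mm [-1.  -1.1  7.6]
```

{"op": "apply_moves", "data": {"commands": [[0,0,0,0,0.5],[0,0,0,0,-0.2],[0,0,0,0,-1],[0,0,-0.02,0,-1],[0,0,-0.04,0,-1]], "squeeze": 40}}

```text
clock: 33.72
position: [0.5624, 0.2227, 0.1559]
ee_rot: [0.599, 0.8, -0.011, -0.02]
ft_force: [1.1, 0.6, -0.2]
grip_width: 0.809
```

{"op": "apply_moves", "data": {"commands": [[-0.02,-0.006,-0.03,0,-1],[-0.04,-0.01,-0.01,0,-1],[-0.04,-0.01,0,0,-1],[-0.04,-0.01,0,0,-1],[-0.04,-0.01,0,0,-1]]}}

```text
clock: 34.13
position: [0.5768, 0.0452, 0.2079]
ee_rot: [0.591, 0.807, -0.002, -0.017]
ft_force: [0.5, -0.5, -0.2]
grip_width: 0.998
```

{"op": "apply_moves", "data": {"commands": [[-0.04,-0.01,0,-6,-1],[-0.01,0,0,-6,-1],[0,0,0,-6,-1],[0,0,0,-6,-1],[0,0,0,-5,-1]]}}

```text
clock: 34.55
position: [0.5849, -0.0209, 0.2135]
ee_rot: [0.369, 0.929, 0.005, -0.012]
ft_force: [-0.7, 0.3, -1.0]
grip_width: 1.008
```

```bash
python3 g.py .5727 -.0313 .002
```

```text
34.55 [ 0.5849 -0.0209  0.2135] tooly deg 46.69 tilt z [-0.0181  0.0169 -0.9997] F [-0.6701  0.2619 -1.0111] M [ 0.0078 -0.0097  0.0146] grip 1.008 j [-0.6048  0.3124  0.7075  1.6114 -0.2239  1.3156  0.9547]
tool delta mm [ -3.4 -15.9 211.5]
```

{"op": "apply_moves", "data": {"commands": [[-0.001,-0.005,0.04,0,-1],[-0.001,-0.005,0.04,0,-1],[-0.001,-0.004,0.04,0,-1],[0,-0.003,0.04,0,-1],[0,0,0.01,0,-1]]}}

```text
clock: 34.97
position: [0.5805, -0.0329, 0.0475]
ee_rot: [0.366, 0.931, 0.01, -0.003]
ft_force: [-1.2, 0.8, 0.2]
grip_width: 1.0
```

```bash
python3 g.py .5727 -.0313 .002
```

```text
34.9667 [ 0.5805 -0.0329  0.0475] tooly deg 47.07 tilt z [ 0.0019  0.0215 -0.9998] F [-1.1723  0.8008  0.2177] M [-0.0044  0.03   -0.0477] grip 1.0 j [-0.5241  0.4718  0.6379  1.8005 -0.3579  0.9821  1.0858]
tool delta mm [ 6.2 -4.9 45.5]
```

{"op": "apply_moves", "data": {"commands": [[0.004,-0.004,0.02,0,-1],[0.003,-0.003,0.018,0,-0.4],[0,0,0.005,0,-0.2]]}}

```text
clock: 35.22
position: [0.5725, -0.0319, 0.0052]
ee_rot: [0.366, 0.931, 0.011, -0.002]
ft_force: [0.1, -0.3, -0.4]
grip_width: 0.754
```

```bash
python3 g.py .5727 -.0313 .002
```

```text
35.2167 [ 0.5725 -0.0319  0.0052] tooly deg 47.08 tilt z [ 0.0037  0.0221 -0.9997] F [ 0.1469 -0.3306 -0.3672] M [0.0136 0.0365 0.0276] grip 0.754 j [-0.5046  0.5169  0.6077  1.8446 -0.3986  0.8975  1.117 ]
tool delta mm [0.2 0.5 3.2]
```

Position is within 1 mm, so I'll close on the wrench flats.

{"op": "apply_moves", "data": {"commands": [[0,0,0.004,0,0.3],[0,0,0.001,0,1],[0,0,0,0,1],[0,0,0,0,1],[0,0,0,0,1]], "squeeze": 50}}

```text
clock: 35.63
position: [0.5778, -0.0308, 0.0062]
ee_rot: [0.365, 0.931, 0.013, 0.001]
ft_force: [0.4, -0.7, -0.4]
grip_width: 0.516
```

```bash
python3 g.py .5727 -.0313 .002
```

```text
35.6333 [ 0.5778 -0.0308  0.0062] tooly deg 47.16 tilt z [ 0.011   0.0236 -0.9997] F [ 0.4158 -0.6744 -0.3946] M [-0.0121 -0.0083  0.0147] grip 0.516 j [-0.5024  0.52    0.6056  1.8369 -0.4027  0.8951  1.119 ]
tool delta mm [ 3.3 -3.9  4.1]
```

{"op": "apply_moves", "data": {"commands": [[0,0,0,0,1],[0,0,-0.03,0,1],[0,0,-0.04,0,1],[0,0,-0.04,0,1],[0,0,-0.04,0,1]]}}

```text
clock: 36.05
position: [0.5716, -0.0339, 0.1548]
ee_rot: [0.365, 0.931, 0.009, -0.005]
ft_force: [1.6, 0.2, -1.1]
grip_width: 0.51
```

{"op": "apply_moves", "data": {"commands": [[0,0,-0.03,0,1],[0,0,0,0,1]]}}

```text
clock: 36.22
position: [0.5747, -0.0358, 0.1949]
ee_rot: [0.366, 0.931, 0.012, -0.0]
ft_force: [1.1, -0.8, -1.3]
grip_width: 0.517
```

```bash
cat > t.py <<'E'
from h import *
import sys
np.set_printoptions(precision=4,suppress=True)
o=manip.get_obs(); X=pose(o); im,d,T=shot("wrist"); np.savez(sys.argv[1]+".npz",im=im,d=d,T=T,X=X)
C=cloud("wrist",d,T); Q=(C-X[:3,3])@X[:3,:3]   # tool coords
m=(d>0)&(abs(Q[...,0])<.03)&(abs(Q[...,1])<.03)&(Q[...,2]>-.03)&(Q[...,2]<.01)
q=Q[m]; print(m.sum(),"z hist",np.percentile(q[:,2],[2,10,50,90,98]))
zt=np.median(q[:,2]); top=m&(abs(Q[...,2]-zt)<.003); q=Q[top]
A=np.c_[q[:,:2],np.ones(len(q))]; s=np.linalg.lstsq(A,q[:,2],rcond=None)[0]; n=X[:3,:3]@np.array([-s[0],-s[1],1]); print("top plane tool slopes",s,"world normal",n/np.linalg.norm(n),"n",len(q))
hsv=cv2.cvtColor(im,cv2.COLOR_RGB2HSV).astype(int); H,S,V=hsv[...,0],hsv[...,1],hsv[...,2]
for nme,k in (("red",((H<8)|(H>172))&(S>110)&(V>70)),("brass",(H>15)&(H<33)&(S>110)&(V>80))):
    k=k&m; uv=np.argwhere(k)[:,::-1]
    if len(uv): print(nme,len(uv),"tool",Q[k].mean(0),"px",uv.mean(0))
uv=np.argwhere(top)[:,::-1].astype(np.float32)
u0,v0=uv.mean(0).astype(int); x0,y0=u0-80,v0-60; print("crop",x0,y0,"top mean tool",q.mean(0))
cv2.imwrite(f"pics/{sys.argv[1]}.png",cv2.resize(im[y0:y0+120,x0:x0+160,::-1],None,fx=4,fy=4,interpolation=cv2.INTER_CUBIC))
E
python3 g.py .5727 -.0313 .002; python3 t.py w6
```

```text
36.2167 [ 0.5747 -0.0358  0.1949] tooly deg 47.09 tilt z [ 0.0087  0.0227 -0.9997] F [ 1.1493 -0.767  -1.3111] M [-0.0153 -0.0371  0.0317] grip 0.517 j [-0.6042  0.2818  0.7198  1.6851 -0.2197  1.2429  0.9881]
tool delta mm [  2.7  -2.4 192.9]
9083 z hist [-0.028  -0.0194 -0.0146 -0.006  -0.0003]
top plane tool slopes [ 0.0111  0.0131 -0.0147] world normal [ 0.008   0.0055 -1.    ] n 6018
red 139 tool [ 0.016   0.0003 -0.0152] px [318.9784 239.5683]
brass 200 tool [ 0.0187  0.     -0.0085] px [318.24 227.55]
crop 238 211 top mean tool [ 0.0008  0.     -0.0147]
```

View pics/w6.png

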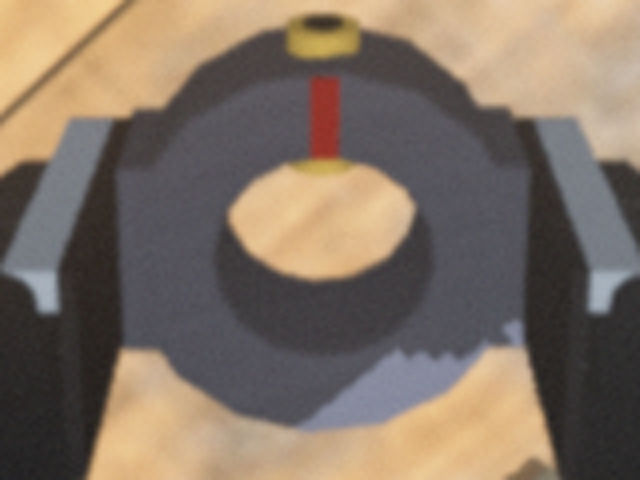

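The crop shows the collar square in the pads, with the screw at the top (322,38), the red line at (325,115) and the bore centred near (323,256). Its top face is level to 0.6°. Next I'll get the bore centre in the tool frame.

```bash
python3 - <<'E'
from h import *
f=np.load("w6.npz"); Tc=np.linalg.inv(f["X"])@f["T"]; k=K("wrist")
def tp(u,v,z=-.0147):
    d=Tc[:3,:3]@np.linalg.solve(k,[u,v,1]); return (Tc[:3,3]+d*(z-Tc[2,3])/d[2])*1000
for n,(x,y) in dict(boreTop=(323,158),boreBot=(323,355),rimTop=(323,75),rimBot=(323,430),L=(215,262),Rr=(433,262)).items(): print(n,tp(238+x/4,211+y/4).round(1))
E
python3 g.py .5615 .2205 .18
```

```text
boreTop [ 10.8   0.2 -14.7]
boreBot [-12.9   0.2 -14.7]
rimTop [ 20.2   0.2 -14.7]
rimBot [-22.5   0.2 -14.7]
L [ -1.4 -11.4 -14.7]
Rr [ -1.4  12.1 -14.7]
36.2667 [ 0.574  -0.0356  0.1926] tooly deg 47.09 tilt z [ 0.0069  0.0227 -0.9997] F [ 1.4789 -0.018   0.1406] M [-0.0325 -0.0291 -0.0463] grip 0.516 j [-0.6037  0.2837  0.7189  1.6881 -0.2208  1.2403  0.9888]
tool delta mm [183.3 178.7  18.3]
```

{"op": "apply_moves", "data": {"commands": [[0.028,0.027,0,0,1],[0.028,0.027,0,0,1],[0.028,0.027,0,0,1],[0.028,0.027,0,0,1],[0.028,0.027,0,0,1]]}}

```text
clock: 36.68
position: [0.5633, 0.1529, 0.1943]
ee_rot: [0.375, 0.927, 0.01, -0.0]
ft_force: [1.3, 0.2, -0.9]
grip_width: 0.516
```

{"op": "apply_moves", "data": {"commands": [[0.028,0.026,0,-6.5,1],[0.004,0.003,0,-6.5,1],[0,0,0,-6.5,1],[0,0,0,-6.5,1],[0,0,0,-6.5,1]]}}

```text
clock: 37.1
position: [0.5529, 0.2124, 0.1871]
ee_rot: [0.083, 0.997, 0.009, -0.003]
ft_force: [-0.2, -0.4, -1.2]
grip_width: 0.512
```

{"op": "apply_moves", "data": {"commands": [[0,0,0,-6.5,1],[0,0,0,-6.5,1],[0,0,0,-6.5,1],[0,0,0,-5,1],[0,0,0,0,1]]}}

```text
clock: 37.52
position: [0.5492, 0.2126, 0.1793]
ee_rot: [-0.146, 0.989, 0.008, -0.006]
ft_force: [-0.1, -0.2, -0.8]
grip_width: 0.515
```

```bash
python3 g.py .5605 .2199 .165
```

```text
37.5167 [0.5492 0.2126 0.1793] tooly deg 106.74 tilt z [-0.0136  0.0142 -0.9998] F [-0.0699 -0.2431 -0.8153] M [ 0.0591 -0.0251  0.0044] grip 0.515 j [-0.7966  0.3034  0.4382  1.6451 -0.1542  1.2316  1.5397]
tool delta mm [-13.1   3.5  14.3]
```

{"op": "apply_moves", "data": {"commands": [[-0.013,0.004,0,0.7,1],[0,0,0,0,1],[0,0,0,0,1]]}}

```text
clock: 37.77
position: [0.5592, 0.2195, 0.1761]
ee_rot: [-0.135, 0.991, 0.007, -0.008]
ft_force: [0.2, -0.1, -1.0]
grip_width: 0.518
```

```bash
python3 g.py .5605 .2199 .165
cat > v.py <<'E'
from h import *
import sys
np.set_printoptions(precision=1,suppress=True)
o=manip.get_obs(); X=pose(o); im,d,T=shot("wrist"); np.savez(sys.argv[1]+".npz",im=im,d=d,T=T,X=X)
C=cloud("wrist",d,T); Q=(C-X[:3,3])@X[:3,:3]*1000
m=(d>0)&(abs(C[...,2]-.1245)<.004)&(np.hypot(C[...,0]-.561,C[...,1]-.2205)<.02)
uv=np.argwhere(m)[:,::-1]; print("tip px",len(uv), uv.min(0) if len(uv) else '',uv.max(0) if len(uv) else '')
if len(uv)>20:
    P=np.array([at_z("wrist",p,.125,T)[:2] for p in uv])*1000; (cx,cy),r=cv2.minEnclosingCircle(P.astype(np.float32)); print("tip centre world mm",cx,cy,"r",r,"mean",P.mean(0))
m=(d>0)&(abs(Q[...,2]+14.7)<3)&(abs(Q[...,0])<27)&(abs(Q[...,1])<21.5); uv=np.argwhere(m)[:,::-1]
print("collar top px",uv.min(0),uv.max(0),"tool mean",Q[m].mean(0))
q=Q[m]; s=np.linalg.lstsq(np.c_[q[:,:2],np.ones(len(q))],q[:,2],rcond=None)[0]; n=X[:3,:3]@np.array([-s[0],-s[1],1]); print("normal mrad",n*1000)
x0,y0=uv.mean(0).astype(int)-[80,60]; print("crop",x0,y0)
cv2.imwrite(f"pics/{sys.argv[1]}.png",cv2.resize(im[y0:y0+120,x0:x0+160,::-1],None,fx=4,fy=4,interpolation=cv2.INTER_CUBIC))
E
python3 v.py w7
```

```text
37.7667 [0.5592 0.2195 0.1761] tooly deg 105.55 tilt z [-0.018   0.0123 -0.9998] F [ 0.1658 -0.0828 -0.9524] M [-0.0986 -0.0655 -0.0122] grip 0.518 j [-0.7929  0.3369  0.4395  1.6125 -0.1685  1.239   1.5243]
tool delta mm [-1.5 -0.1 11.1]
tip px 101 [301 212] [330 219]
tip centre world mm 556.903076171875 218.29283142089844 r 9.035807609558105 mean [555.5 216. ]
collar top px [266 225] [368 318] tool mean [  0.2  -0.1 -14.8]
normal mrad [   -0.1    -0.1 -1000.2]
crop 237 211
```

View pics/w7.png

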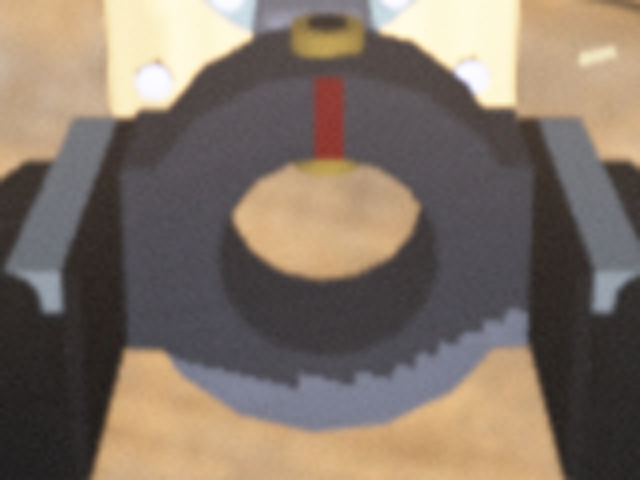

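The collar is still square. The spindle tip shows behind it at columns 301–330, about 1 mm to the −y side, so I'll nudge over and descend with force checks.

{"op": "apply_moves", "data": {"commands": [[-0.001,-0.001,0.012,-0.5,1],[0,0,0.015,0,1],[0,0,0.01,0,1]]}}

```text
clock: 38.07
position: [0.5601, 0.2192, 0.1381]
ee_rot: [-0.139, 0.99, 0.008, -0.007]
ft_force: [-1.1, 0.4, -0.8]
grip_width: 0.512
```

```bash
python3 g.py .560 .2190 .136
```

```text
38.0667 [0.5601 0.2192 0.1381] tooly deg 105.99 tilt z [-0.0154  0.014  -0.9998] F [-1.0829  0.4132 -0.8186] M [-0.043   0.0215 -0.0065] grip 0.512 j [-0.7838  0.3701  0.4305  1.6548 -0.1856  1.1634  1.5464]
tool delta mm [ 0.1 -0.3  2.1]
```

{"op": "apply_moves", "data": {"commands": [[0,0,0.01,0,1],[0,0,0.006,0,1]]}}

```text
clock: 38.23
position: [0.5586, 0.2187, 0.1188]
ee_rot: [-0.139, 0.99, 0.008, -0.008]
ft_force: [-0.5, -0.0, -2.1]
grip_width: 0.515
```

{"op": "apply_moves", "data": {"commands": [[0,0,0.004,0,1]]}}

```text
clock: 38.32
position: [0.5584, 0.2185, 0.1137]
ee_rot: [-0.139, 0.99, 0.007, -0.008]
ft_force: [2.0, -0.1, 0.9]
grip_width: 0.511
```

```bash
python3 g.py .560 .2190 .0945
```

```text
38.3167 [0.5584 0.2185 0.1137] tooly deg 105.93 tilt z [-0.0178  0.0124 -0.9998] F [ 2.0047 -0.0657  0.9151] M [-0.0126 -0.5301 -0.002 ] grip 0.511 j [-0.779   0.3932  0.4245  1.6803 -0.1964  1.1197  1.554 ]
tool delta mm [-2.  -0.3 19.2]
```

{"op": "apply_moves", "data": {"commands": [[-0.001,0,0.006,0,1],[0,0,0.005,0,1]]}}

```text
clock: 38.48
position: [0.5593, 0.2189, 0.1019]
ee_rot: [-0.139, 0.99, 0.007, -0.008]
ft_force: [0.4, 0.5, -1.6]
grip_width: 0.512
```

```bash
python3 g.py .560 .2190 .0945
```

```text
38.4833 [0.5593 0.2189 0.1019] tooly deg 105.92 tilt z [-0.0176  0.0125 -0.9998] F [ 0.4225  0.5256 -1.6148] M [-0.0213  0.0707  0.0436] grip 0.512 j [-0.7753  0.408   0.421   1.6881 -0.2037  1.0981  1.5592]
tool delta mm [-0.8 -0.2  7.4]
```

{"op": "apply_moves", "data": {"commands": [[0,0,0.004,0,1],[0,0,0.003,0,1],[0,0,0,0,1],[0,0,0,0,1]]}}

```text
clock: 38.82
position: [0.5588, 0.219, 0.0932]
ee_rot: [-0.139, 0.99, 0.007, -0.008]
ft_force: [0.1, 0.0, -1.1]
grip_width: 0.511
```

```bash
python3 g.py .560 .2190 .0945; python3 v.py w8
python3 - <<'E'
from h import *
f=np.load("w8.npz"); im,d,T,X=[f[k] for k in("im","d","T","X")]
C=cloud("wrist",d,T); Q=(C-X[:3,3])@X[:3,:3]*1000
tip=(d>0)&(np.hypot(C[...,0]-.561,C[...,1]-.22)<.014)&(abs(C[...,2]-.125)<.003); print("tip pts",tip.sum(),"z",np.median(C[tip][:,2]),"tool",Q[tip].mean(0),np.ptp(Q[tip],0))
P=(C[tip][:,:2]*1000).astype(np.float32); print("tip circle world",cv2.minEnclosingCircle(P))
hsv=cv2.cvtColor(im,cv2.COLOR_RGB2HSV).astype(int); H,S,V=hsv[...,0],hsv[...,1],hsv[...,2]; red=((H<8)|(H>172))&(S>110)&(V>70)
for n,k in(("tip red",red&(C[...,2]>.119)&(C[...,2]<.14)),("collar red",red&(abs(Q[...,2]+14.7)<4)&(C[...,2]<.119))):
    p=Q[k&(abs(Q[...,0])<30)&(abs(Q[...,1])<20)][:,:2].astype(np.float32)
    if len(p)>5: v=cv2.fitLine(p,cv2.DIST_HUBER,0,.01,.01).ravel(); print(n,len(p),"mean tool",p.mean(0),"axis deg vs tool x",np.degrees(np.arctan(v[1]/v[0])))
col=(d>0)&(abs(Q[...,2]+14.7)<3)&(abs(Q[...,0])<23)&(abs(Q[...,1])<21.5); print("collar top z",np.median(C[col][:,2]))
s,_,_=shot("side"); p=proj("side",[[.561,.22,.1]])[0].astype(int); a=s[p[1]-50:p[1]+50,p[0]-65:p[0]+65,::-1]
w=cv2.imread("pics/w8.png"); cv2.imwrite("pics/w8s.png",np.hstack([cv2.resize(w,(400,300)),cv2.resize(a,(390,300),interpolation=cv2.INTER_CUBIC)]))
E
```

```text
38.8167 [0.5588 0.219  0.0932] tooly deg 105.92 tilt z [-0.0188  0.012  -0.9998] F [ 0.1258  0.0054 -1.1186] M [ 0.0006 -0.0844 -0.0132] grip 0.511 j [-0.7734  0.4178  0.4182  1.6952 -0.2083  1.0831  1.5623]
tool delta mm [-1.2 -0.3 -1.3]
tip px 1586 [292 277] [342 316]
tip centre world mm 558.8833618164062 218.35565185546875 r 9.743900299072266 mean [559.8 218.6]
collar top px [266 225] [368 318] tool mean [  3.6  -0.  -14.8]
normal mrad [    4.1     0.9 -1000.3]
crop 237 204
tip pts 1344 z 0.1238195808549229 tool [ -1.87937349  -0.09394097 -30.60838679] [16.13176205 19.02400988  4.13060961]
tip circle world ((560.9102783203125, 219.1248321533203), 9.708367347717285)
tip red 84 mean tool [-0.52055347 -0.20165657] axis deg vs tool x 0.085269764
collar red 135 mean tool [15.653318    0.61758006] axis deg vs tool x -0.07870077
collar top z 0.10806505460911545
```

View pics/w8s.png

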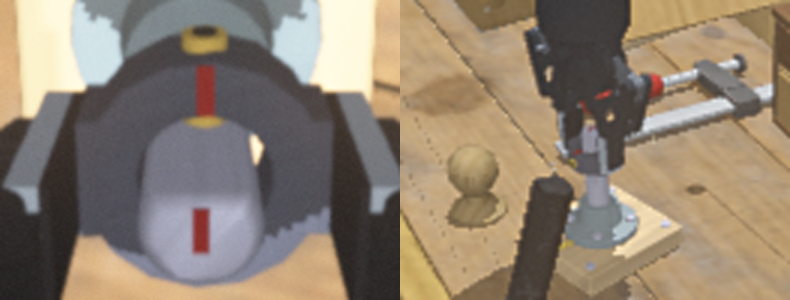

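The wrist half shows the collar round the spindle, its red line (205,90) parallel to the tip's red line (201,230) and both facing the pointer. The side half shows the collar partway down the D section. I'll do a last steadiness check and hand in.

```bash
python3 g.py .560 .2190 .0943; python3 -c "
from h import *
print(manip.get_obs()['joint_velocities'].round(3)); print(workorder.hand_in())"
```

```text
38.9167 [0.5588 0.219  0.0934] tooly deg 105.92 tilt z [-0.0185  0.0122 -0.9998] F [ 0.544   0.4581 -1.518 ] M [-0.0089 -0.0501  0.0752] grip 0.512 j [-0.7734  0.4175  0.4183  1.6952 -0.2083  1.0832  1.5623]
tool delta mm [-1.1 -0.3 -1. ]
[-0.001 -0.003 -0.    -0.003  0.001 -0.     0.001]
the job is handed in; nothing more can be done
None
```

The collar is on the spindle and still held in the fingers, with flat and screw both facing the pointer. The job was handed in at 38.9 s of the 72 s allowed, and no verdict was reported.

**What I did:** I pinched the spindle on its flat and turned it about 138° until the flat faced the pointer. Then I gripped the larger collar by its wrench flats and lowered it over the spindle with almost no contact force.

**Last checks:**
- **Facing:** the pointer lies at 195.96°, the screw at 195.92°, and the red lines on spindle tip and collar are parallel within about 0.2°.
- **Height:** the collar's underside is at about 90 mm and its screw at about 99 mm, against the flat's centre at 100 mm. The top face is at 108 mm, below the tip at 125 mm.
- **Level and steady:** the collar's top face is level within about 0.3°. The wrist force is under 2 N, the grip holds at 50 N, and the arm was at rest.

**What went less well:**
- **Tool tilt:** the tool's tilt crept up to about 13° partway through. I levelled it by gripping the spindle a second time and pushing lightly, with wrist forces up to about 33 N. I set the spindle's angle again while I had it, before picking up the collar.
- **Spindle position:** my estimates of the spindle's axis disagreed by about 2 mm (up to 4–5 mm counting the grip readings), and the collar sits about 1 mm off-centre in its bore clearance.
- **Bystanders:** I saw no contact with the glue bottle, finial or bench dog, but I did not re-measure their positions at the end.

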